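# Wedge the spring clip off the board-holder post

### The arm

A 6-joint arm with a two-finger parallel gripper is mounted at the origin on the work surface. World frame = base frame: x ahead of the robot, y to its left, z up, the work surface at z = 0. Lengths are in m, angles in rad, forces in N, time in s.
With the tool pointing down it reaches from about 0.35 to 0.775 m from the base axis. Payload 5.5 kg.
Tool frame: the origin (TCP) lies where the fingers leave the gripper's body, on its centre line; the fingertips stand 73 mm ahead of it and the grasp point (between the pads) lies 54 mm ahead of it; z points along the fingers, y is the direction in which the jaws open and shut (so a half turn about z gives the same grasp; the last joint's range is limited). The gripper opens to 85 mm and grips with 20 to 120 N. Pads are 22 mm wide; open, the fingers measure 114 mm over their backs; the gripper's body (76 mm by 85 mm) begins 54 mm behind the grasp point. The pads swing forward as they close: fully open they stand 13 mm farther back than shut.
Start: joints at [-1.451, 0.313, 0.046, 1.304, 0, 1.431], TCP at [0.148, -0.556, 0.304] pointing down, gripper open.
Joint ranges: [-2.76, 2.76], [-0.86, 1.69], [-1.03, 1.26], [-2.2, 2.34], [-1.47, 1.5], [-3.14, 3.14]. Speed limits (rad/s): [2.57, 2.57, 3.14, 3.14, 3.14, 3.14].

### API

Orientations are given as a unit quaternion [w, x, y, z].
In Python, from workcell import env, read_camera, job, cut_out gives the robot as it stands.
- The arm moves only by the tool servo_tool, never from a script. Its argument "deltas" is a list of rows, each an object of numbers: "dx", "dy", "dz": the shift along the world's x, y, z in mm; "rx", "ry", "rz": the turn, a rotation vector about the world's x, y, z in rad; "fingers": the closure, from -1 (fully open) to 1 (shut). A call has 1 to 8 rows; each row shifts and turns the commanded pose from where the row before left it; what a row does not reach is not made up. A row lasts 1/10 s, in which the tool goes at most 50 mm and 8.59 degrees, less where a joint would pass 70% of its speed; a pose out of reach is approached as far as the arm can. A call is refused whole if a number of a shift passes 50 or a number of a turn 0.15, either way. A call with a gripper value outside its range is refused whole. The fingers move at their own pace and stop on an object; "newtons" is the grip in N (left out, the last holds). Time passes only in rows, so rows that do not move let the fingers close. It gives the time, the measured TCP pose, the force and the opening at its end, in the units of the state.
- env.get_state(): the state, without advancing time (a new reading comes with each control period).
- read_camera(name): name is "scene" or "top" or "wrist"; returns a dict with "img" (400x640x3 uint8, red, green, blue), "intrinsics" (3x3 intrinsics, pixels), "extrinsics" (4x4, takes a point from camera to world coordinates); the wrist camera has in their place "hand_eye" (4x4, takes a point from camera to tool coordinates, whose origin is the TCP and whose axes are the flange's). Camera axes: x right, y down, z forward; pixel columns grow to the right and rows downward; lengths in m; the calibration is good to about 2 mm. A picture is of the moment at which its call begins: read the wrist's pose just before it. There is no depth.
- job.hand_in(): hands the job in, once; it reports no verdict.
Trained networks look in the newest picture that a camera, given by its name, has taken for a name from the list of things; names that differ only in an ending like _2 or _b are one class to them, and where a whole thing is asked for, a point or a joint stands for the part that bears it (a point fixed in the world has none). Each returns a list of dicts, best first, with "confidence" (0 to 1); they miss things now and then, are a little off and sometimes report something else, mostly with a low value. They report only what shows in the picture. A call takes as long as a camera call.
- cut_out(target, camera): "region" (400x640 bool, what is visible of it) and "extent" ([left, top, right, bottom] in pixels, round what is visible of it).
The state is a dict: "clock": time; "joint_pos": joint angles; "qvel": joint speeds; "tau": joint torques, N m; "tcp_pos": TCP position; "orientation": TCP orientation; "wrist_force": force on the tool from outside, world axes, zero at the start; "ft_torque": the same for the moment, N m; "finger_gap": finger opening in m.
Only numpy, scipy, OpenCV 4.12 (cv2) and the standard library are available. Lean on these libraries where they do the work, as an engineer would, in place of code of your own. Each camera call takes 0.05 s, during which the arm holds its last target. There are 200 camera calls.

### The job

Take the steel wedge out of its wooden holder and slide its blade down between the flat of the post and the back of the spring clip, right down until it gently bottoms on the stop in the slot, so that the wedge spreads the clip and eases it off the post; do not pull the clip off with the fingers, and never press with the wedge harder than about 20 N. Then stand the wedge back in its holder and put the clip in the grey tray, leaving the other things on the bench alone.

Things in the scene. Friction and masses are not known exactly. Their poses are not given: they have to be found in the camera images.
- stand: Fixed blue head of a board holder: block x -30 to 70, y -30 to 30 mm, 55 mm high; a steel post (rod) rises from it. Origin on the post's axis at bench level, z up, +x = side to which the post's flat faces and to which the clip comes off. A low rail and a 75 mm high jaw lie at x -132 to -30 mm. Fixed, smooth steel (friction about 0.2).
- rod_top (a point): Centre of the post's top end on its axis, 81 mm above the bench (26 above the block); axes as the stand. The post is 22 mm across with one flat along its whole length: the plane 5 mm from the axis on the +x side, 19 mm wide.
- slot (a point): Middle of the mouth of a slot in the block's top, before the post's flat: 25 mm long (stand x 0 to 25), 16 mm wide (y -8 to 8); lets the blade pass down beyond the clip. In it an adjustable stop ends the blade's way, its top 26 to 53 mm below the mouth: a different, unmeasured depth each time, to be felt as a hard rise of force. Rigid: come onto it slowly.
- clip: Loose U-shaped steel spring clip, 12 mm tall, about 50 g, lying on the block round the post. Origin on its underside, on the post's axis when seated, axes then as the stand. Back plate x 9 to 14.5 mm, 36 mm wide. Two sprung legs reach round the post to x -10 mm, with lips just past its widest part. Comes off along +x after 11 to 12 mm, and then stays lying on the block round the blade.
- clip_window (a point): Middle of the upper mouth of the gap for the blade, between post flat (clip x 5 mm) and clip back (x 9 mm): 4 mm deep along x, 16 mm wide along y, open above and below, level with the clip's top (12 mm above the block). Two nubs at its ends rest on the flat. Pushing the blade down here takes some 3 to 10 N.
- clip_lug (a point): Middle of the clip's grip lug, which runs from the back plate away from the post: 15 mm long (clip x 14.5 to 30), 14 mm wide along y, 12 mm tall. The place to hold the clip once it is off.
- wedge: Loose steel wedge tool, about 110 g, 130 mm tall, standing blade down in its holder. Origin at the blade's tip edge, in the middle of its flat side (plane x = 0); z up. Blade 11 mm wide (y), 74 mm long; other side slopes: 2.5 mm thick at the tip, evenly to 17 mm at z 34 mm, then constant. Flat side goes against the post's flat, x axis as the stand's.
- wedge_top (a point): Centre of the top of the wedge's black square handle, 20 x 20 mm, z 80 to 130 mm above the tip, centred 8.5 mm along +x from the flat side. Below it a shoulder plate 17 x 32 mm, z 74 to 80 mm. With the tip 36 mm below the clip's top edge (24 mm below the block's top) the clip is fully off.
- holder: Fixed wooden block 60 x 60 x 80 mm high, origin at the centre of its underside. Hole in its top 24 (x) x 16 (y) mm, centred, 77 mm deep: the blade hangs in it with the shoulder plate on the block; the wedge's origin is then 6 mm above the bench, at about x -8.5 mm, y 0 here, axes agreeing (or turned by half a turn at x +8.5).
- tray: Fixed open grey plastic tray 150 (x) x 120 (y) mm, 30 mm high, walls and floor 4 mm thick; origin at the centre of its underside.
- jar: Bystander: small jar 36 mm across, 32 mm tall, beside the stand.
- spacer: Bystander: brass cylinder 22 mm across, 28 mm tall, beside the stand.
- bush: Bystander: steel ring 34 mm across, 16 mm tall.
- heatsink: Bystander: aluminium block 45 x 35 x 25 mm.
- driver: Bystander: screwdriver lying on the bench.
- spanner: Bystander: spanner lying on the bench.
- cup: Bystander: white cup 66 mm across, 75 mm tall.

How it is judged:
On the way, in this order (a step that is already met when the one before it is completed fails the run):
1. the wedge's blade is in the window between post and clip, the clip still seated on the post (horizontal distance between clip and stand below 0.006 m and z of wedge in the frame of clip between -0.03 and 0.008 m and x of wedge in the frame of clip between 0.001 and 0.012 m and y of wedge in the frame of clip between -0.009 and 0.009 m), for 0.05 s.
2. the clip is off the post and the blade's tip has come down on the stop in the slot (horizontal distance between clip and stand above 0.0105 m and horizontal distance between wedge and stand below 0.025 m and height (world z) of clip below 0.065 m and (contact force between wedge and stop_c0 above 1 N or contact force between wedge and stop_c1 above 1 N)), for 0.05 s.
At the end, for the whole second after the job is handed in: The clip lies at rest in the tray (origin within its outline, under 30 mm above the bench); the wedge stands at rest in its holder, blade down the hole (tip within 16 mm of the holder's axis, under 12 mm above the bench, tilt under 0.15 rad); both released (x of clip in the frame of tray between -0.073 and 0.073 m and y of clip in the frame of tray between -0.058 and 0.058 m and height (world z) of clip below 0.03 m and linear speed of each of clip, wedge below 0.02 m/s and horizontal distance between wedge and holder below 0.016 m and height (world z) of wedge below 0.012 m and angle between wedge's own z axis and vertical below 0.15 rad); the robot touches nothing.
It fails at once if the fingers pull or push the clip while it is still on the post (more than 2 N) (contact force between the fingers and clip above 2 N and horizontal distance between clip and stand below 0.006 m and height (world z) of clip below 0.07 m).
It fails at once if the wedge presses harder than 25 N on the clip (contact force between wedge and clip above 25 N).
It fails at once if the wedge presses harder than 25 N on the post, its block or the stop (contact force between wedge and stand above 25 N).
It fails at once if a bystander is moved more than 30 mm (distance of any of jar, spacer, bush, heatsink, driver, spanner, cup from where it was at the start of the episode above 0.03 m).
It also fails if it takes over 72 s, if anything falls off the work surface, if the arm or the gripper's body presses on something with over 40 N, if the wrist force passes 120 N, or if a joint passes its speed limit or range.

## Working session

There is one attempt and no reset: what is moved stays moved. The work goes in short steps, Python scripts to look and compute and a tool call to move; the robot and the scene stay as the last step left them, time stands still between calls to the robot, and variables do not carry over. Pictures are saved under pics/ and viewed, about 8 in all and at most 12, crops included, and the job is handed in when it is done.

Besides the shell and the picture viewer there is one more tool, called after "Call:" as a command line: name --argument value ..., lists and objects as JSON in quotes. servo_tool: Moves the arm, as the interface text tells. Its arguments: {"type":"object","properties":{"deltas":{"type":"array"},"newtons":{"type":"number"}},"required":["deltas"]}

```bash
mkdir -p pics; cat > h.py <<'E'
import numpy as np, cv2
from workcell import env, read_camera, job, cut_out
from scipy.spatial.transform import Rotation as R
def cam(name):
    s=env.get_state(); c=read_camera(name)
    K=np.array(c['intrinsics'])
    if name=='wrist':
        T=np.eye(4); q=s['orientation']; T[:3,:3]=R.from_quat([q[1],q[2],q[3],q[0]]).as_matrix(); T[:3,3]=s['tcp_pos']
        E=T@np.array(c['hand_eye'])
    else: E=np.array(c['extrinsics'])
    return c['img'],K,E
def ray(K,E,u,v):
    d=E[:3,:3]@np.linalg.solve(K,[u,v,1.]); return E[:3,3],d/np.linalg.norm(d)
def onz(K,E,u,v,z):
    o,d=ray(K,E,u,v); return o+d*(z-o[2])/d[2]
def tri(rs):
    A=np.zeros((3,3));b=np.zeros(3)
    for o,d in rs:
        P=np.eye(3)-np.outer(d,d);A+=P;b+=P@o
    p=np.linalg.solve(A,b); return p,[float(np.linalg.norm((np.eye(3)-np.outer(d,d))@(p-o))) for o,d in rs]
def proj(K,E,p):
    q=np.linalg.inv(E)@np.append(p,1); w=K@q[:3]; return w[:2]/w[2]
def save(n,img): cv2.imwrite(f'pics/{n}.png',img[...,::-1])
E
python3 - <<'E'
from h import *
np.set_printoptions(precision=3,suppress=True)
for c in ['scene','top']:
    img,K,E=cam(c); save(c+'0',img); print(c,K[0,0],E[:3,3],E[:3,2])
    for n in ['stand','rod_top','slot','clip','clip_window','clip_lug','wedge','wedge_top','holder','tray','jar','spacer','cup','bush','heatsink']:
        for r in cut_out(n,c)[:2]:
            m=r['region']; v,u=np.nonzero(m)
            print(n,round(r['confidence'],2),r['extent'],len(u), (u.mean().round(1),v.mean().round(1)) if len(u) else '')
print(env.get_state())
E
```

```text
scene 488.82575929647624 [ 1.367 -0.232  0.818] [-0.727  0.275 -0.63 ]
stand 0.65 [279.5, 174.7, 311.3, 251.9] 1698 (np.float64(297.9), np.float64(215.2))
rod_top 0.66 [279.8, 174.8, 313.5, 255.1] 1775 (np.float64(297.9), np.float64(214.8))
slot 0.66 [281.5, 176.4, 312.4, 253.8] 1625 (np.float64(298.1), np.float64(215.0))
slot 0.2 [323.8, 211.6, 338.5, 231.2] 231 (np.float64(329.8), np.float64(220.6))
clip 0.58 [280.2, 171.0, 315.3, 255.3] 1816 (np.float64(298.0), np.float64(215.1))
clip_lug 0.25 [379.3, 158.3, 389.1, 184.4] 238 (np.float64(383.0), np.float64(171.4))
wedge 0.67 [375.7, 158.8, 392.7, 183.4] 235 (np.float64(383.1), np.float64(171.5))
wedge_top 0.73 [380.1, 159.6, 391.0, 183.9] 229 (np.float64(383.2), np.float64(170.7))
holder 0.76 [363.3, 174.4, 396.1, 215.6] 979 (np.float64(379.9), np.float64(193.5))
tray 0.61 [141.6, 217.5, 202.1, 280.6] 2859 (np.float64(171.2), np.float64(248.3))
jar 0.77 [322.9, 209.8, 340.9, 231.8] 241 (np.float64(329.7), np.float64(220.5))
jar 0.73 [282.0, 173.5, 312.2, 251.4] 1745 (np.float64(297.8), np.float64(215.3))
spacer 0.55 [280.6, 172.6,
[... 1954 characters left out ...]
64(134.4))
cup 0.73 [178.5, 135.5, 204.7, 159.4] 597 (np.float64(191.0), np.float64(147.6))
bush 0.45 [385.3, 259.1, 401.8, 273.0] 90 (np.float64(394.0), np.float64(265.4))
heatsink 0.71 [258.3, 260.6, 281.4, 276.7] 261 (np.float64(268.9), np.float64(266.1))
{'clock': 1.6, 'joint_pos': array([-1.451,  0.313,  0.046,  1.304,  0.   ,  1.431]), 'qvel': array([-0.001, -0.001, -0.   , -0.001, -0.001,  0.001]), 'tau': array([  0.002, -48.046,  29.88 ,   0.   ,   0.   ,   0.   ]), 'tcp_pos': array([ 0.148, -0.556,  0.304]), 'orientation': array([0.   , 0.992, 0.13 , 0.   ]), 'wrist_force': array([-0.607, -1.163, -0.243]), 'ft_torque': array([0.008, 0.016, 0.024]), 'finger_gap': 0.08563305923780956}
```

```bash
python3 - <<'E'
import cv2,numpy as np
a=cv2.imread('pics/scene0.png')[150:300,130:500]; b=cv2.imread('pics/top0.png')[110:290,170:490]
a=cv2.resize(a,(740,300),interpolation=cv2.INTER_CUBIC)
b=cv2.resize(b[70:170],(768,240),interpolation=cv2.INTER_CUBIC)
c=np.zeros((545,768,3),np.uint8); c[:300,:740]=a; c[305:545]=b
cv2.imwrite('pics/v1.png',c)
from h import *
np.set_printoptions(precision=3,suppress=True)
P={}
for c in ['scene','top']: i,K,E=cam(c); P[c]=(K,E)
def t(n,a,b): print(n,tri([ray(*P['scene'],*a),ray(*P['top'],*b)]))
t('wedge',(383.2,171),(240,229.2))
for n,uv,z in [('holder',(246,230),.08),('tray',(450,236.4),.015),('stand',(334,228),.06),('clip',(340,215),.067)]: print(n,onz(*P['top'],*uv,z))
E
```

```text
wedge (array([0.472, 0.251, 0.108]), [0.0011499456487797897, 0.0011499456487798398])
holder [0.471 0.241 0.08 ]
tray [ 0.471 -0.286  0.015]
stand [0.483 0.023 0.06 ]
clip [0.516 0.009 0.067]
```

View pics/v1.png

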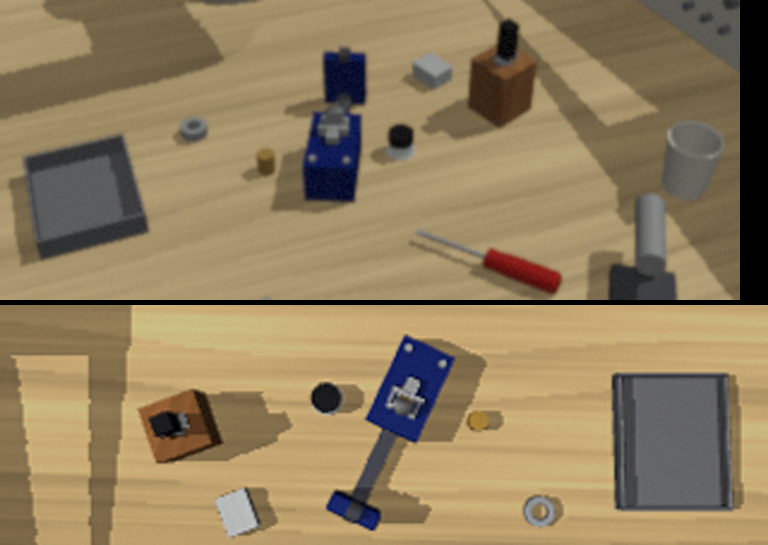

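Call:
servo_tool --deltas '[{"dx": 24,"dy": 40,"rz": 0.06},{"dx": 24,"dy": 40,"rz": 0.06},{"dx": 24,"dy": 40,"rz": 0.06},{"dx": 24,"dy": 40,"rz": 0.06},{"dx": 24,"dy": 40,"rz": 0.06},{"dx": 24,"dy": 40,"rz": 0.06},{"dx": 24,"dy": 40,"rz": 0.06},{"dx": 24,"dy": 40,"rz": 0.06}]'

```text
invalid input at $.deltas[0]: expected keys dx, dy, dz, rx, ry, rz, fingers
```

Call:
servo_tool --deltas '[{"dx": 24,"dy": 41,"rz": 0.06},{"dx": 24,"dy": 41,"rz": 0.06},{"dx": 24,"dy": 41,"rz": 0.06},{"dx": 24,"dy": 41,"rz": 0.06},{"dx": 24,"dy": 41,"rz": 0.06},{"dx": 24,"dy": 41,"rz": 0.06},{"dx": 0,"dy": 0},{"dx": 0}]'

```text
invalid input at $.deltas[0]: expected keys dx, dy, dz, rx, ry, rz, fingers
```

```bash
cat > look.py <<'E'
import sys
from h import *
np.set_printoptions(precision=4,suppress=True)
def look(tag,names,cams=('wrist',)):
    s=env.get_state(); print('t',round(s['clock'],2),s['tcp_pos'],s['orientation'],'j',s['joint_pos'],'F',s['wrist_force'],'gap',s['finger_gap'])
    for c in cams:
        img,K,E=cam(c); save(tag+c,img); np.savez(f'{tag}{c}.npz',K=K,E=E)
        print(c,K[0,0],E[:3,3]); print(E[:3,:3])
        for n in names:
            for r in cut_out(n,c)[:2]:
                v,u=np.nonzero(r['region'])
                if len(u): print(n,round(r['confidence'],2),r['extent'],len(u),(round(u.mean(),1),round(v.mean(),1)))
if __name__=='__main__': look(sys.argv[1],sys.argv[2].split(','))
E
python3 look.py s1 rod_top,slot,clip,clip_window,clip_lug,stand
```

```text
t 1.7 [ 0.1477 -0.5557  0.3039] [ 0.      0.9916  0.1295 -0.    ] j [-1.4506  0.3132  0.0461  1.3036 -0.      1.4312] F [ 0.2732  0.1202 -0.0149] gap 0.08541949157300491
wrist 302.1400687061074 [ 0.2156 -0.5372  0.3739]
[[ 0.2563 -0.929  -0.2668]
 [-0.9666 -0.2462 -0.071 ]
 [ 0.0003  0.2761 -0.9611]]
```

View pics/s1wrist.png

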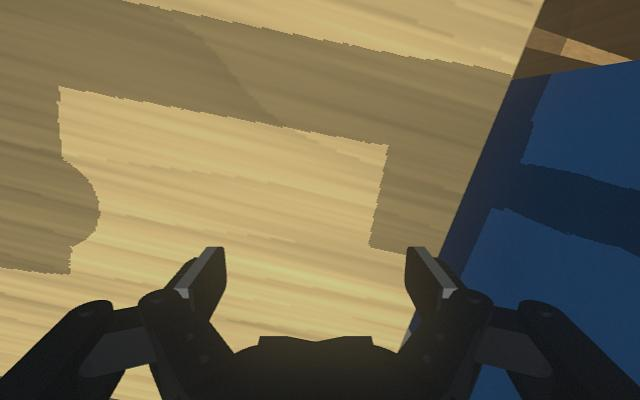

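Call:
servo_tool --deltas '[{"dx": 24,"dy": 40,"dz": 0,"rx": 0,"ry": 0,"rz": 0.06,"fingers": -1},{"dx": 24,"dy": 40,"dz": 0,"rx": 0,"ry": 0,"rz": 0.06,"fingers": -1},{"dx": 24,"dy": 40,"dz": 0,"rx": 0,"ry": 0,"rz": 0.06,"fingers": -1},{"dx": 24,"dy": 40,"dz": 0,"rx": 0,"ry": 0,"rz": 0.06,"fingers": -1},{"dx": 24,"dy": 40,"dz": 0,"rx": 0,"ry": 0,"rz": 0.06,"fingers": -1},{"dx": 24,"dy": 40,"dz": 0,"rx": 0,"ry": 0,"rz": 0.06,"fingers": -1},{"dx": 24,"dy": 40,"dz": 0,"rx": 0,"ry": 0,"rz": 0.06,"fingers": -1}]'

```text
clock: 2.75
tcp_pos: [0.3163, -0.2741, 0.3042]
orientation: [0.0, 0.942, 0.334, 0.0]
wrist_force: [0.9, -1.0, 0.2]
finger_gap: 0.0854
```

Call:
servo_tool --deltas '[{"dx": 24,"dy": 40,"dz": 0,"rx": 0,"ry": 0,"rz": 0.06,"fingers": -1},{"dx": 24,"dy": 40,"dz": 0,"rx": 0,"ry": 0,"rz": 0.06,"fingers": -1},{"dx": 24,"dy": 40,"dz": 0,"rx": 0,"ry": 0,"rz": 0.06,"fingers": -1},{"dx": 24,"dy": 40,"dz": 0,"rx": 0,"ry": 0,"rz": 0.06,"fingers": -1},{"dx": 24,"dy": 40,"dz": 0,"rx": 0,"ry": 0,"rz": 0.06,"fingers": -1},{"dx": 24,"dy": 40,"dz": 0,"rx": 0,"ry": 0,"rz": 0.06,"fingers": -1},{"dx": 24,"dy": 30,"dz": 0,"rx": 0,"ry": 0,"rz": 0.06,"fingers": -1},{"dx": 0,"dy": 0,"dz": 0,"rx": 0,"ry": 0,"rz": 0,"fingers": -1}]'

```text
clock: 3.55
tcp_pos: [0.4858, -0.0025, 0.3039]
orientation: [0.0, 0.851, 0.525, 0.001]
wrist_force: [0.2, -0.7, 0.3]
finger_gap: 0.0851
```

```bash
python3 look.py s1 rod_top,slot,clip,clip_window,clip_lug,stand
```

```text
t 3.55 [ 0.4858 -0.0025  0.3039] [0.0001 0.8508 0.5255 0.0009] j [-0.171   0.1396 -0.1771  1.2525  0.001   1.8641] F [ 0.192  -0.7275  0.3364] gap 0.08506661673219298
wrist 302.1400687061074 [0.5173 0.0606 0.374 ]
[[ 0.8939 -0.4314 -0.1221]
 [-0.4483 -0.8593 -0.2462]
 [ 0.0013  0.2748 -0.9615]]
rod_top 0.71 [183.8, 123.1, 388.3, 197.2] 8521 (np.float64(294.8), np.float64(157.6))
slot 0.82 [185.2, 123.0, 385.7, 196.0] 8507 (np.float64(294.7), np.float64(157.7))
clip 0.76 [310.0, 141.6, 347.7, 175.0] 591 (np.float64(332.3), np.float64(158.3))
clip 0.18 [183.5, 125.1, 385.0, 196.8] 8108 (np.float64(294.8), np.float64(157.5))
clip_window 0.72 [311.1, 139.7, 348.8, 176.7] 579 (np.float64(332.6), np.float64(158.7))
clip_window 0.5 [183.5, 123.6, 384.7, 194.0] 8098 (np.float64(294.6), np.float64(157.6))
clip_lug 0.89 [312.5, 140.3, 350.0, 175.9] 530 (np.float64(333.8), np.float64(158.2))
clip_lug 0.73 [497.4, 154.8, 609.5, 223.8] 2057 (np.float64(554.1), np.float64(193.8))
stand 0.94 [185.6, 123.7, 385.6, 194.1] 8293 (np.float64(294.8), np.float64(157.5))
```

View pics/s1wrist.png

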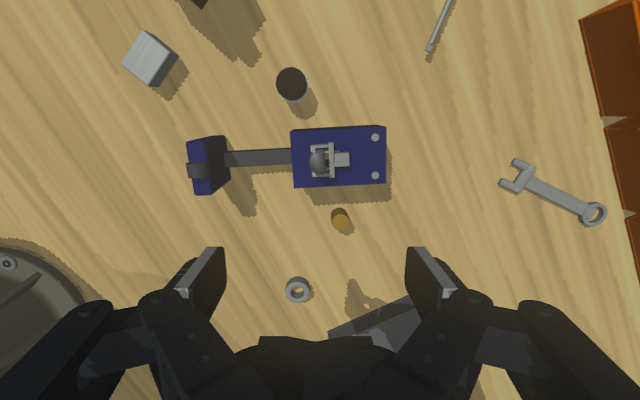

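```bash
python3 - <<'E'
from h import *
d=np.load('s1wrist.npz');K,E=d['K'],d['E']
for n,u,v,z in [('post',317,161,.081),('lugend',349,159,.067),('b1',291,130,.055),('b2',386,126,.055),('b3',386,183,.055),('b4',292,187,.055),('s1',375,137,.055),('s2',375,175,.055),('spacer',340,214,.028),('jar',292,84,.032)]:
    print(n,onz(K,E,u,v,z).round(4))
E
```

```text
post [0.4982 0.0177 0.081 ]
lugend [0.5274 0.0029 0.067 ]
b1 [0.4869 0.0548 0.055 ]
b2 [0.5762 0.0145 0.055 ]
b3 [ 0.5527 -0.041   0.055 ]
b4 [0.4596 0.0007 0.055 ]
s1 [0.5616 0.0093 0.055 ]
s2 [ 0.5455 -0.0276  0.055 ]
spacer [ 0.4909 -0.0602  0.028 ]
jar [0.5081 0.0961 0.032 ]
```

Call:
servo_tool --deltas '[{"dx": -8,"dy": -3,"dz": -35,"rx": 0,"ry": 0,"rz": 0.02,"fingers": -1},{"dx": -8,"dy": -3,"dz": -35,"rx": 0,"ry": 0,"rz": 0.02,"fingers": -1},{"dx": -8,"dy": -4,"dz": -34,"rx": 0,"ry": 0,"rz": 0,"fingers": -1},{"dx": 0,"dy": 0,"dz": 0,"rx": 0,"ry": 0,"rz": 0,"fingers": -1},{"dx": 0,"dy": 0,"dz": 0,"rx": 0,"ry": 0,"rz": 0,"fingers": -1}]'

```text
clock: 4.4
tcp_pos: [0.4595, -0.0163, 0.2005]
orientation: [-0.0, 0.842, 0.539, -0.0]
wrist_force: [1.7, -0.4, -1.0]
finger_gap: 0.0852
```

```bash
python3 look.py A clip_lug
```

```text
t 4.4 [ 0.4595 -0.0163  0.2005] [-0.0002  0.8424  0.5388 -0.0001] j [-0.2105  0.1539 -0.4236  0.9937  0.0001  1.7931] F [ 1.6877 -0.4383 -0.9551] gap 0.08519803298395828
wrist 302.1400687061074 [0.4892 0.0478 0.2705]
[[ 0.9076 -0.4035 -0.1163]
 [-0.4199 -0.8723 -0.2506]
 [-0.0003  0.2762 -0.9611]]
clip_lug 0.65 [335.7, 120.6, 394.1, 174.5] 1567 (np.float64(367.5), np.float64(147.2))
```

Call:
servo_tool --deltas '[{"dx": 32,"dy": -15,"dz": 0,"rx": 0,"ry": 0,"rz": 0,"fingers": -1},{"dx": 32,"dy": -15,"dz": 0,"rx": 0,"ry": 0,"rz": 0,"fingers": -1},{"dx": 0,"dy": 0,"dz": 0,"rx": 0,"ry": 0,"rz": 0,"fingers": -1},{"dx": 0,"dy": 0,"dz": 0,"rx": 0,"ry": 0,"rz": 0,"fingers": -1}]'

```text
clock: 4.9
tcp_pos: [0.5253, -0.0462, 0.2013]
orientation: [0.001, 0.842, 0.539, 0.001]
wrist_force: [-0.0, -0.4, 0.4]
finger_gap: 0.0854
```

```bash
python3 look.py B clip_lug; python3 - <<'E'
import cv2,numpy as np
a=cv2.imread('pics/Awrist.png');b=cv2.imread('pics/Bwrist.png')
f=lambda i,x:cv2.resize(i[90:240,x:x+200],(800,600)[:2],interpolation=cv2.INTER_CUBIC)
A=cv2.resize(a[90:240,280:540],(780,450));B=cv2.resize(b[90:240,140:400],(780,450))
# half height each
cv2.imwrite('pics/v4.png',np.vstack([cv2.resize(a[100:240,240:620],(800,295),interpolation=cv2.INTER_CUBIC),cv2.resize(b[100:240,60:440],(800,295),interpolation=cv2.INTER_CUBIC)]))
E
```

```text
t 4.9 [ 0.5253 -0.0462  0.2013] [0.0009 0.8421 0.5394 0.0009] j [-0.2401  0.2743 -0.2658  1.0282  0.0001  1.7621] F [-0.0402 -0.4217  0.3547] gap 0.08542810395586732
wrist 302.1400687061074 [0.5546 0.018  0.2714]
[[ 0.9081 -0.4032 -0.1132]
 [-0.4188 -0.8726 -0.2513]
 [ 0.0025  0.2757 -0.9613]]
clip_lug 0.77 [227.4, 121.4, 289.5, 174.1] 1406 (np.float64(262.1), np.float64(147.5))
```

View pics/v4.png

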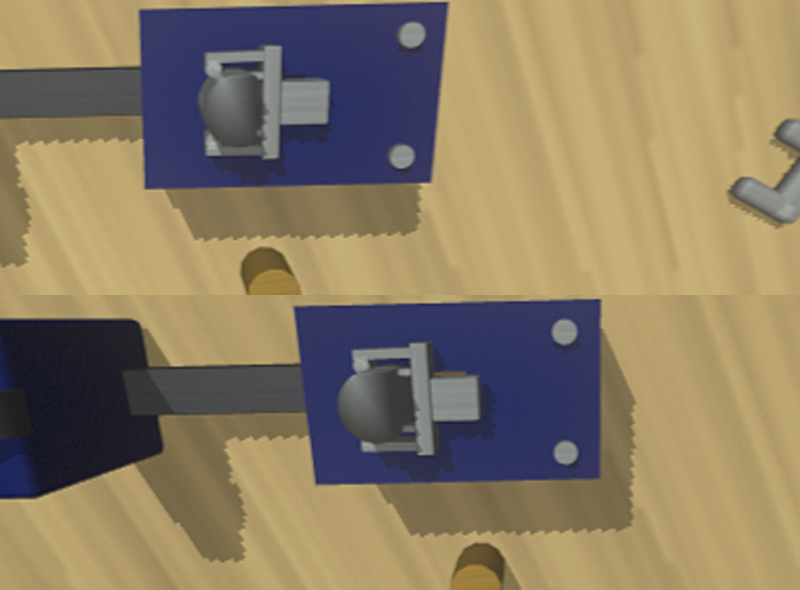

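```bash
cat > fit.py <<'E'
from h import *
from scipy.optimize import least_squares
def fit(views,free_z=True):
    # views: (K,E,[(model xyz m, u,v)])
    def res(p,full=False):
        c,s=np.cos(p[2]),np.sin(p[2]);o=[]
        for K,E,pts in views:
            for m,u,v in pts:
                m=np.array(m)/1000
                w=[p[0]+c*m[0]-s*m[1],p[1]+s*m[0]+c*m[1],m[2]+p[3]]
                o.append(proj(K,E,w)-[u,v])
        return np.ravel(o)
    r=least_squares(res,[0.5,0.016,-0.42,0]); return r.x,res(r.x).reshape(-1,2)
E
python3 - <<'E'
from fit import *
np.set_printoptions(precision=4,suppress=True)
V=[]
M=[(-30,30,55),(70,30,55),(70,-30,55),(-30,-30,55)]
C=[(14.5,18,67),(14.5,-18,67),(30,7,67),(30,-7,67)]
pa=[(139,10),(448,3),(432,182),(146,188)];ca=[(281,46),(278,158),(329,79),(328,124)]
pb=[(295,307),(600,299),(600,477),(316,484)];cb=[(431,343),(433,453),(480,377),(480,420)]
for n,p,c,ou,ov in [('A',pa,ca,240,0),('B',pb,cb,60,295)]:
    d=np.load(n+'wrist.npz')
    f=lambda q:(ou+q[0]/2.105,100+(q[1]-ov)/2.105)
    V.append((d['K'],d['E'],[(m,*f(q)) for m,q in zip(M,p)],[(m,*f(q)) for m,q in zip(C,c)]))
print('block',*fit([(v[0],v[1],v[2]) for v in V]))
print('clip',*fit([(v[0],v[1],v[3]) for v in V]))
print('all',fit([(v[0],v[1],v[2]+v[3]) for v in V])[0])
d=np.load('s1wrist.npz')
E
```

```text
block [ 0.5006  0.0145 -0.4082 -0.0003] [[-0.2092 -0.0632]
 [-0.1425 -0.6081]
 [-0.7448 -0.0541]
 [-0.7956  0.399 ]
 [-0.0549 -0.2585]
 [ 0.9241 -0.0997]
 [ 0.5793  0.4408]
 [ 0.4094  0.3304]]
clip [ 0.5007  0.015  -0.4255 -0.0011] [[ 0.5    -0.5575]
 [-0.4718  0.0035]
 [ 0.1865  0.5723]
 [-0.7079  0.1011]
 [-0.8487 -0.7164]
 [ 0.9703  0.5232]
 [-0.1259 -0.1257]
 [ 0.518   0.2424]]
all [ 0.5006  0.0146 -0.4094 -0.0006]
```

Call:
servo_tool --deltas '[{"dx": -14,"dy": 37,"dz": 20,"rx": 0,"ry": 0,"rz": 0,"fingers": -1},{"dx": -14,"dy": 37,"dz": 20,"rx": 0,"ry": 0,"rz": 0,"fingers": -1},{"dx": -14,"dy": 37,"dz": 20,"rx": 0,"ry": 0,"rz": 0,"fingers": -1},{"dx": -14,"dy": 37,"dz": 10,"rx": 0,"ry": 0,"rz": 0,"fingers": -1},{"dx": -14,"dy": 37,"dz": 0,"rx": 0,"ry": 0,"rz": 0,"fingers": -1},{"dx": -14,"dy": 37,"dz": 0,"rx": 0,"ry": 0,"rz": 0,"fingers": -1},{"dx": -14,"dy": 37,"dz": 0,"rx": 0,"ry": 0,"rz": 0,"fingers": -1},{"dx": 0,"dy": 0,"dz": 0,"rx": 0,"ry": 0,"rz": 0,"fingers": -1}]'

```text
clock: 5.8
tcp_pos: [0.4229, 0.2166, 0.2707]
orientation: [-0.001, 0.84, 0.542, 0.0]
wrist_force: [0.2, -0.9, -0.0]
finger_gap: 0.0856
```

```bash
python3 look.py C wedge_top,wedge,holder
```

```text
t 5.8 [0.4229 0.2166 0.2707] [-0.0005  0.8402  0.5423  0.0004] j [ 0.3036  0.1341 -0.266   1.1703  0.0012  2.2989] F [ 0.199  -0.9304 -0.0065] gap 0.08560326050032654
wrist 302.1400687061074 [0.4519 0.2809 0.3408]
[[ 0.911  -0.3964 -0.1138]
 [-0.4125 -0.8759 -0.2504]
 [-0.0004  0.2751 -0.9614]]
wedge_top 0.55 [328.9, 113.8, 378.5, 154.9] 1232 (np.float64(355.1), np.float64(134.2))
wedge 0.85 [330.7, 117.9, 380.2, 158.9] 1261 (np.float64(355.0), np.float64(134.2))
wedge 0.55 [331.3, 268.1, 520.2, 336.9] 4077 (np.float64(409.6), np.float64(297.2))
holder 0.93 [301.6, 84.1, 396.9, 176.1] 3927 (np.float64(348.4), np.float64(132.4))
```

Call:
servo_tool --deltas '[{"dx": 27,"dy": -12,"dz": 0,"rx": 0,"ry": 0,"rz": 0,"fingers": -1},{"dx": 27,"dy": -12,"dz": 0,"rx": 0,"ry": 0,"rz": 0,"fingers": -1},{"dx": 0,"dy": 0,"dz": 0,"rx": 0,"ry": 0,"rz": 0,"fingers": -1},{"dx": 0,"dy": 0,"dz": 0,"rx": 0,"ry": 0,"rz": 0,"fingers": -1}]'

```text
clock: 6.4
tcp_pos: [0.4802, 0.1877, 0.2696]
orientation: [-0.0, 0.843, 0.538, -0.0]
wrist_force: [-0.2, 0.2, 0.9]
finger_gap: 0.0855
```

```bash
python3 look.py D wedge_top,wedge,holder; python3 - <<'E'
import cv2,numpy as np
a=cv2.imread('pics/Cwrist.png');b=cv2.imread('pics/Dwrist.png')
cv2.imwrite('pics/v5.png',np.hstack([cv2.resize(a[70:270,270:470],(400,400),interpolation=cv2.INTER_CUBIC),cv2.resize(b[70:270,200:400],(400,400),interpolation=cv2.INTER_CUBIC)]))
E
```

```text
t 6.4 [0.4802 0.1877 0.2696] [-0.0001  0.8429  0.5381 -0.0005] j [ 0.2168  0.2124 -0.1728  1.1866 -0.0001  2.2219] F [-0.2441  0.1946  0.9062] gap 0.08548119689763786
wrist 302.1400687061074 [0.51   0.2517 0.3396]
[[ 0.9069 -0.4048 -0.1173]
 [-0.4214 -0.8715 -0.2508]
 [-0.0007  0.2768 -0.9609]]
wedge_top 0.95 [237.6, 111.5, 293.9, 153.2] 1292 (np.float64(268.1), np.float64(132.3))
wedge 0.66 [243.0, 114.7, 295.8, 154.3] 1321 (np.float64(268.7), np.float64(132.4))
holder 0.89 [223.9, 78.9, 319.3, 176.4] 4078 (np.float64(276.0), np.float64(129.1))
holder 0.62 [276.9, 269.6, 410.1, 343.2] 5363 (np.float64(349.2), np.float64(302.2))
```

View pics/v5.png

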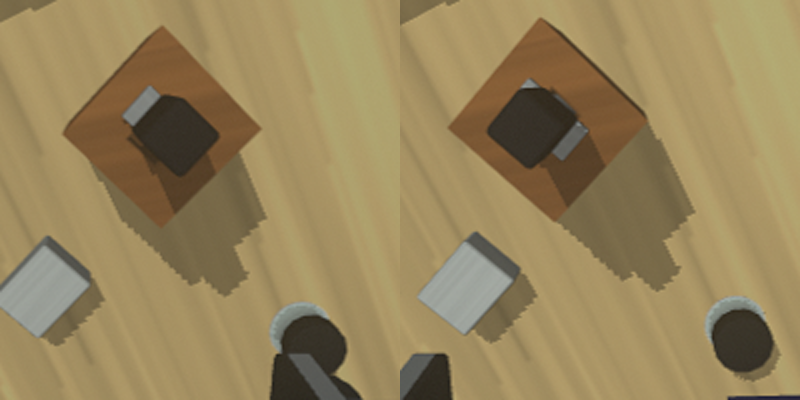

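```bash
python3 - <<'E'
from fit import *
import fit as F
np.set_printoptions(precision=4,suppress=True)
M=[(30,30,80),(30,-30,80),(-30,-30,80),(-30,30,80)]
pc=[(162,26),(261,128),(162,226),(63,132)];pd=[(541,18),(648,115),(556,221),(448,127)]
V=[]
for n,p,x in [('C',pc,270),('D',pd,0)]:
    d=np.load(n+'wrist.npz'); V.append((d['K'],d['E'],[(m,x+q[0]/2,70+q[1]/2) for m,q in zip(M,p)]))
orig=F.least_squares
F.least_squares=lambda f,x0:orig(f,[.47,.24,.38,0])
print(*fit(V))
print(tri([ray(V[0][0],V[0][1],355.1,134.2),ray(V[1][0],V[1][1],268.2,132.3)]))
# handle top corners: C right/top/bottom ; far corner rays
for n,v in zip('CD',V):
    for z in (.136,.11):
        c={'C':(355.1,134.2),'D':(268.2,132.3)}[n]; print(n,z,onz(v[0],v[1],*c,z))
x=fit(V)[0]; c,s=np.cos(x[2]),np.sin(x[2])
for n,v,ox in zip('CD',V,(270,0)):
  for cx,cy in [(0,0),(3,0),(0,3)]:
    o=[]
    for z in (136,86):
      for a,b in [(10,10),(10,-10),(-10,-10),(-10,10)]:
        a+=cx;b+=cy
        u=proj(v[0],v[1],[x[0]+(c*a-s*b)/1e3,x[1]+(s*a+c*b)/1e3,z/1e3]); o.append(u)
    o=np.array(o,np.float32); h=cv2.convexHull(o)[:,0]; m=np.zeros((400,640),np.uint8); cv2.fillConvexPoly(m,np.round(h).astype(int),1); w=np.nonzero(m)
    print(n,cx,cy,'pred centroid',w[1].mean(),w[0].mean(), 'ext',h.min(0),h.max(0))
E
```

```text
[ 0.4713  0.2505  0.3926 -0.002 ] [[-0.4593 -1.1474]
 [-0.1654 -0.8227]
 [-0.4462  0.1973]
 [-0.5873  0.4493]
 [-0.0728 -0.849 ]
 [ 0.5955  1.9902]
 [ 0.3798 -0.0406]
 [ 0.7804  0.2971]]
(array([0.4719, 0.2528, 0.1108]), [0.0005948398305726225, 0.0005948398305726199])
C 0.136 [0.4699 0.2564 0.136 ]
C 0.11 [0.4722 0.2533 0.11  ]
D 0.136 [0.4759 0.2522 0.136 ]
D 0.11 [0.4715 0.2523 0.11  ]
C 0 0 pred centroid 357.5487588652482 138.90425531914894 ext [334.5619 117.9139] [381.4409 162.3829]
C 3 0 pred centroid 360.74770258980783 135.31746031746033 ext [337.0898 115.1327] [384.7155 159.1869]
C 0 3 pred centroid 354.7101321585903 135.78149779735682 ext [331.959  115.3076] [378.3449 159.3876]
D 0 0 pred centroid 266.2092084006462 135.1615508885299 ext [242.0146 114.4961] [290.4849 158.7976]
D 3 0 pred centroid 268.7800658978583 132.14003294892916 ext [244.857  111.6597] [292.8999 155.5346]
D 0 3 pred centroid 262.9717868338558 132.15987460815046 ext [238.4738 111.8901] [287.7354 155.7991]
```

Call:
servo_tool --deltas '[{"dx": -2,"dy": 16,"dz": 0,"rx": 0,"ry": 0,"rz": 0.138,"fingers": -1},{"dx": -2,"dy": 16,"dz": 0,"rx": 0,"ry": 0,"rz": 0.138,"fingers": -1},{"dx": -2,"dy": 16,"dz": 0,"rx": 0,"ry": 0,"rz": 0.138,"fingers": -1},{"dx": -2,"dy": 16,"dz": 0,"rx": 0,"ry": 0,"rz": 0.138,"fingers": -1},{"dx": 0,"dy": 0,"dz": 0,"rx": 0,"ry": 0,"rz": 0.138,"fingers": -1},{"dx": 0,"dy": 0,"dz": 0,"rx": 0,"ry": 0,"rz": 0.138,"fingers": -1},{"dx": 0,"dy": 0,"dz": 0,"rx": 0,"ry": 0,"rz": 0,"fingers": -1},{"dx": 0,"dy": 0,"dz": 0,"rx": 0,"ry": 0,"rz": 0,"fingers": -1}]'

```text
clock: 7.4
tcp_pos: [0.4713, 0.2534, 0.2701]
orientation: [0.0, 0.555, 0.832, 0.0]
wrist_force: [0.5, -0.3, -0.5]
finger_gap: 0.0853
```

Call:
servo_tool --deltas '[{"dx": 0,"dy": 0,"dz": -30,"rx": 0,"ry": 0,"rz": 0,"fingers": -1},{"dx": 0,"dy": 0,"dz": -30,"rx": 0,"ry": 0,"rz": 0,"fingers": -1},{"dx": 0,"dy": 0,"dz": -25,"rx": 0,"ry": 0,"rz": 0,"fingers": -1},{"dx": 0,"dy": 0,"dz": -13,"rx": 0,"ry": 0,"rz": 0,"fingers": -1},{"dx": 0,"dy": 0,"dz": 0,"rx": 0,"ry": 0,"rz": 0,"fingers": 0}]' --newtons 60

```text
clock: 7.9
tcp_pos: [0.4702, 0.2526, 0.1699]
orientation: [-0.001, 0.555, 0.832, -0.002]
wrist_force: [0.1, -0.2, 1.2]
finger_gap: 0.0731
```

Call:
servo_tool --deltas '[{"dx": 0,"dy": 0,"dz": 0,"rx": 0,"ry": 0,"rz": 0,"fingers": 0.4},{"dx": 0,"dy": 0,"dz": 0,"rx": 0,"ry": 0,"rz": 0,"fingers": 1},{"dx": 0,"dy": 0,"dz": 0,"rx": 0,"ry": 0,"rz": 0,"fingers": 1},{"dx": 0,"dy": 0,"dz": 0,"rx": 0,"ry": 0,"rz": 0,"fingers": 1},{"dx": 0,"dy": 0,"dz": 0,"rx": 0,"ry": 0,"rz": 0,"fingers": 1},{"dx": 0,"dy": 0,"dz": 0,"rx": 0,"ry": 0,"rz": 0,"fingers": 1}]' --newtons 60

```text
clock: 8.5
tcp_pos: [0.4724, 0.2535, 0.173]
orientation: [0.001, 0.554, 0.833, 0.001]
wrist_force: [-0.4, -0.4, 6.5]
finger_gap: 0.019
```

Call:
servo_tool --deltas '[{"dx": 0,"dy": 0,"dz": 0,"rx": 0,"ry": 0,"rz": 0,"fingers": 1},{"dx": 0,"dy": 0,"dz": 20,"rx": 0,"ry": 0,"rz": 0,"fingers": 1},{"dx": 0,"dy": 0,"dz": 30,"rx": 0,"ry": 0,"rz": 0,"fingers": 1},{"dx": 0,"dy": 0,"dz": 30,"rx": 0,"ry": 0,"rz": 0,"fingers": 1},{"dx": 0,"dy": 0,"dz": 30,"rx": 0,"ry": 0,"rz": 0,"fingers": 1},{"dx": 0,"dy": 0,"dz": 20,"rx": 0,"ry": 0,"rz": 0,"fingers": 1},{"dx": 0,"dy": 0,"dz": 0,"rx": 0,"ry": 0,"rz": 0,"fingers": 1},{"dx": 0,"dy": 0,"dz": 0,"rx": 0,"ry": 0,"rz": 0,"fingers": 1}]' --newtons 100

```text
clock: 9.3
tcp_pos: [0.4716, 0.2532, 0.3014]
orientation: [0.0, 0.554, 0.833, -0.0]
wrist_force: [-0.1, 0.3, -1.0]
finger_gap: 0.0188
```

```bash
python3 look.py F wedge; python3 - <<'E'
from look import look
look('F',['wedge'],('scene',))
import cv2,numpy as np
a=cv2.imread('pics/Fwrist.png');b=cv2.imread('pics/Fscene.png')
cv2.imwrite('pics/v6.png',np.hstack([cv2.resize(a[160:360,220:420],(400,400),interpolation=cv2.INTER_CUBIC),cv2.resize(b[90:210,320:440],(400,400),interpolation=cv2.INTER_CUBIC)]))
E
```

```text
t 9.3 [0.4716 0.2532 0.3014] [ 0.      0.5538  0.8327 -0.    ] j [ 0.3428  0.2368 -0.0628  1.2712 -0.      1.5166] F [-0.1028  0.2981 -0.9565] gap 0.018762235305404985
wrist 302.1400687061074 [0.4448 0.3184 0.3714]
[[ 0.9225  0.3711  0.1065]
 [ 0.3861 -0.8866 -0.2549]
 [-0.0002  0.2762 -0.9611]]
t 9.4 [0.471  0.253  0.3002] [-0.0008  0.5538  0.8326 -0.0011] j [ 0.3427  0.2378 -0.0643  1.2713 -0.      1.5166] F [ 0.1925 -0.5238 -0.7064] gap 0.01886988503819914
scene 488.82575929647624 [ 1.3673 -0.2317  0.8176]
[[ 0.3444  0.5944 -0.7267]
 [ 0.9387 -0.2081  0.2747]
 [ 0.0121 -0.7768 -0.6296]]
wedge 0.66 [384.0, 112.7, 391.1, 159.2] 292 (np.float64(385.0), np.float64(138.6))
```

View pics/v6.png

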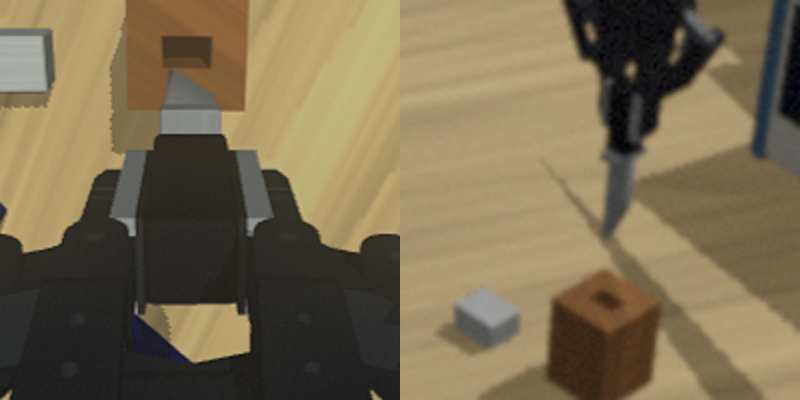

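```bash
python3 - <<'E'
from h import *
d=np.load('Fwrist.npz');
s=cam('wrist'); K,E=s[1],s[2]
st=env.get_state();t=st['tcp_pos'];q=st['orientation'];Rm=R.from_quat([q[1],q[2],q[3],q[0]]).as_matrix()
from look import *
for u,v,z in [(304.5,195,.134),(301,213,.134+.074),(329.5,213,.134+.074)]:
    p=onz(K,E,u,v,z); print((Rm.T@(p-t)*1000).round(1))
# predicted tip pixels for nominal
for ty in (-8.5,-6):
  for tx in (-5.5,5.5): print(proj(K,E,t+Rm@np.array([tx,ty,167])/1e3))
for z in(93,87):
  for ty in (-8.5,8.5): print('plate',z,proj(K,E,t+Rm@np.array([16,ty,z])/1e3))
E
```

```text
[  4.5  -8.4 166.5]
[14.5 -7.8 92.5]
[14.6  8.4 92.5]
[304.5467 206.5624]
[304.407  193.6663]
[307.5855 206.561 ]
[307.4834 193.6647]
plate 93 [299.7042 210.2943]
plate 93 [329.654  210.2805]
plate 87 [299.1622 213.7649]
plate 87 [330.1541 213.7508]
```

Call:
servo_tool --deltas '[{"dx": 5,"dy": -34,"dz": 0,"rx": 0,"ry": 0,"rz": -0.134,"fingers": 1},{"dx": 8,"dy": -35,"dz": 0,"rx": 0,"ry": 0,"rz": -0.134,"fingers": 1},{"dx": 8,"dy": -35,"dz": 0,"rx": 0,"ry": 0,"rz": -0.134,"fingers": 1},{"dx": 8,"dy": -35,"dz": 0,"rx": 0,"ry": 0,"rz": -0.134,"fingers": 1},{"dx": 8,"dy": -35,"dz": 0,"rx": 0,"ry": 0,"rz": -0.134,"fingers": 1},{"dx": 8,"dy": -35,"dz": 0,"rx": 0,"ry": 0,"rz": -0.133,"fingers": 1},{"dx": 0,"dy": -35,"dz": 0,"rx": 0,"ry": 0,"rz": 0,"fingers": 1},{"dx": 0,"dy": 0,"dz": 0,"rx": 0,"ry": 0,"rz": 0,"fingers": 1}]'

```text
clock: 10.35
tcp_pos: [0.5168, 0.0058, 0.301]
orientation: [0.0, 0.837, 0.548, -0.001]
wrist_force: [0.6, 1.9, -0.3]
finger_gap: 0.0191
```

Call:
servo_tool --deltas '[{"dx": 0,"dy": 0,"dz": -20,"rx": 0,"ry": 0,"rz": 0,"fingers": 1},{"dx": 0,"dy": 0,"dz": -18,"rx": 0,"ry": 0,"rz": 0,"fingers": 1},{"dx": 0,"dy": 0,"dz": 0,"rx": 0,"ry": 0,"rz": 0,"fingers": 1},{"dx": 0,"dy": 0,"dz": 0,"rx": 0,"ry": 0,"rz": 0,"fingers": 1}]'

```text
clock: 10.75
tcp_pos: [0.5163, 0.0098, 0.2636]
orientation: [-0.001, 0.835, 0.55, -0.001]
wrist_force: [0.1, 0.6, -0.8]
finger_gap: 0.0191
```

```bash
cat > rel.py <<'E'
from h import *
np.set_printoptions(precision=2,suppress=True)
s=env.get_state();t=s['tcp_pos'];q=s['orientation'];Rm=R.from_quat([q[1],q[2],q[3],q[0]]).as_matrix()
c,sn=np.cos(-.409),np.sin(-.409);S=np.array([[c,-sn,0],[sn,c,0],[0,0,1]])
tip=t+Rm@np.array([-1,-8.5,167])/1e3
print('tip in stand mm',S.T@(tip-[.5006,.0146,0])*1e3,'yaw err',np.degrees(np.arctan2(Rm[1,1],Rm[0,1])+.409).round(2),'F stand',S.T@s['wrist_force'],'t',s['clock'])
E
python3 rel.py; python3 look.py G clip_lug; python3 - <<'E'
import cv2,numpy as np
a=cv2.imread('pics/Gwrist.png')
cv2.imwrite('pics/v7.png',cv2.resize(a[130:280,210:410],(800,600),interpolation=cv2.INTER_CUBIC))
E
```

```text
tip in stand mm [ 7.55  0.77 96.66] yaw err 0.21 F stand [-0.12  0.57 -0.81] t 10.75
t 10.75 [0.5163 0.0098 0.2636] [-0.0005  0.835   0.5503 -0.0005] j [-0.1366  0.2172 -0.1816  1.1735  0.0001  1.8395] F [ 0.1145  0.5696 -0.8116] gap 0.01905532329326253
wrist 302.1400687061074 [0.5442 0.0747 0.3336]
[[ 0.9187 -0.3791 -0.1104]
 [-0.3949 -0.8831 -0.2535]
 [-0.0014  0.2765 -0.961 ]]
clip_lug 0.73 [253.0, 86.6, 291.7, 121.1] 1135 (np.float64(273.5), np.float64(103.3))
clip_lug 0.6 [290.8, 170.4, 329.8, 197.9] 563 (np.float64(312.1), np.float64(185.3))
```

View pics/v7.png

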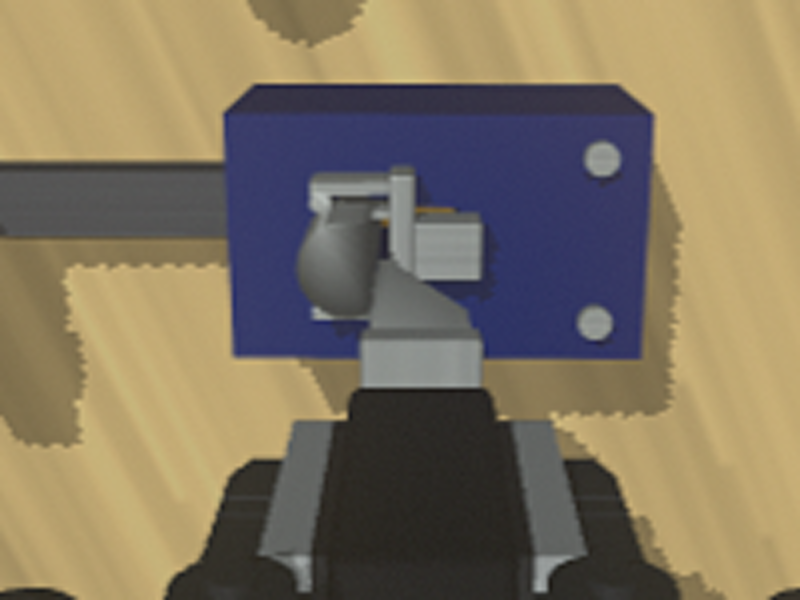

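Call:
servo_tool --deltas '[{"dx": 0,"dy": 0,"dz": -8,"rx": 0,"ry": 0,"rz": 0,"fingers": 1},{"dx": 0,"dy": 0,"dz": -8,"rx": 0,"ry": 0,"rz": 0,"fingers": 1},{"dx": 0,"dy": 0,"dz": -5,"rx": 0,"ry": 0,"rz": 0,"fingers": 1},{"dx": 0,"dy": 0,"dz": 0,"rx": 0,"ry": 0,"rz": 0,"fingers": 1},{"dx": 0,"dy": 0,"dz": 0,"rx": 0,"ry": 0,"rz": 0,"fingers": 1}]'

```text
clock: 11.35
tcp_pos: [0.5166, 0.0093, 0.2427]
orientation: [-0.0, 0.835, 0.55, -0.0]
wrist_force: [0.2, 0.5, -2.0]
finger_gap: 0.019
```

```bash
python3 rel.py; python3 - <<'E'
from fit import *
d=np.load('Gwrist.npz')
P=[((-30,-30,55),268.75,219),((70,-30,55),370.25,219.25),((70,30,55),373.25,158.25),((-30,30,55),266.25,158.25)]
print(*fit([(d['K'],d['E'],P)]))
E
```

```text
tip in stand mm [ 8.18  0.42 75.7 ] yaw err 0.17 F stand [ 0.01  0.52 -2.01] t 11.35
[ 0.50066429  0.01408081 -0.40649035 -0.00186195] [[ 0.03354563 -0.05140944]
 [-0.07765549 -0.19885596]
 [ 0.2037794   0.15936624]
 [-0.16218279  0.07697754]]
```

Call:
servo_tool --deltas '[{"dx": -0.9,"dy": 0.4,"dz": 0,"rx": 0,"ry": 0,"rz": 0,"fingers": 1},{"dx": -0.9,"dy": 0.4,"dz": 0,"rx": 0,"ry": 0,"rz": 0,"fingers": 1},{"dx": 0,"dy": 0,"dz": 0,"rx": 0,"ry": 0,"rz": 0,"fingers": 1},{"dx": 0,"dy": 0,"dz": 0,"rx": 0,"ry": 0,"rz": 0,"fingers": 1}]'

```text
clock: 11.75
tcp_pos: [0.5149, 0.0101, 0.2431]
orientation: [0.0, 0.835, 0.55, 0.0]
wrist_force: [0.3, 0.2, -0.6]
finger_gap: 0.0191
```

```bash
python3 rel.py
```

```text
tip in stand mm [ 6.53  0.54 76.09] yaw err 0.17 F stand [ 0.21  0.33 -0.64] t 11.75
```

Call:
servo_tool --deltas '[{"dx": -0.46,"dy": 0.2,"dz": 0,"rx": 0,"ry": 0,"rz": 0,"fingers": 1},{"dx": 0,"dy": 0,"dz": 0,"rx": 0,"ry": 0,"rz": 0,"fingers": 1},{"dx": 0,"dy": 0,"dz": 0,"rx": 0,"ry": 0,"rz": 0,"fingers": 1}]'

```text
clock: 12.05
tcp_pos: [0.5144, 0.0103, 0.2429]
orientation: [0.0, 0.835, 0.55, 0.0]
wrist_force: [-0.5, 0.5, -0.4]
finger_gap: 0.0183
```

Call:
servo_tool --deltas '[{"dx": -0.46,"dy": 0.2,"dz": 0,"rx": 0,"ry": 0,"rz": 0,"fingers": 1},{"dx": 0,"dy": 0,"dz": 0,"rx": 0,"ry": 0,"rz": 0,"fingers": 1},{"dx": 0,"dy": 0,"dz": 0,"rx": 0,"ry": 0,"rz": 0,"fingers": 1}]'

```text
clock: 12.35
tcp_pos: [0.514, 0.0105, 0.2429]
orientation: [0.0, 0.835, 0.55, 0.0]
wrist_force: [0.2, 0.7, -1.5]
finger_gap: 0.0186
```

```bash
python3 rel.py
```

```text
tip in stand mm [ 5.43  0.48 75.91] yaw err 0.17 F stand [-0.1   0.68 -1.5 ] t 12.35
```

Call:
servo_tool --deltas '[{"dx": -0.46,"dy": 0.2,"dz": 0,"rx": 0,"ry": 0,"rz": 0,"fingers": 1},{"dx": 0,"dy": 0,"dz": 0,"rx": 0,"ry": 0,"rz": 0,"fingers": 1},{"dx": 0,"dy": 0,"dz": 0,"rx": 0,"ry": 0,"rz": 0,"fingers": 1}]'

```text
clock: 12.65
tcp_pos: [0.5136, 0.0106, 0.243]
orientation: [0.0, 0.835, 0.55, 0.0]
wrist_force: [0.7, -0.5, -0.8]
finger_gap: 0.0189
```

Call:
servo_tool --deltas '[{"dx": -0.46,"dy": 0.2,"dz": 0,"rx": 0,"ry": 0,"rz": 0,"fingers": 1},{"dx": 0,"dy": 0,"dz": 0,"rx": 0,"ry": 0,"rz": 0,"fingers": 1},{"dx": 0,"dy": 0,"dz": 0,"rx": 0,"ry": 0,"rz": 0,"fingers": 1}]'

```text
clock: 12.95
tcp_pos: [0.5134, 0.0107, 0.2431]
orientation: [0.0, 0.835, 0.55, 0.0]
wrist_force: [1.8, -1.9, -0.6]
finger_gap: 0.0191
```

```bash
python3 rel.py
```

```text
tip in stand mm [ 4.93  0.53 76.08] yaw err 0.17 F stand [ 2.43 -1.   -0.57] t 12.95
```

Call:
servo_tool --deltas '[{"dx": 0.5,"dy": -0.2,"dz": 0,"rx": 0,"ry": 0,"rz": 0,"fingers": 1},{"dx": 0,"dy": 0,"dz": -3,"rx": 0,"ry": 0,"rz": 0,"fingers": 1},{"dx": 0,"dy": 0,"dz": -3,"rx": 0,"ry": 0,"rz": 0,"fingers": 1},{"dx": 0,"dy": 0,"dz": -1,"rx": 0,"ry": 0,"rz": 0,"fingers": 1},{"dx": 0,"dy": 0,"dz": -1,"rx": 0,"ry": 0,"rz": 0,"fingers": 1},{"dx": 0,"dy": 0,"dz": 0,"rx": 0,"ry": 0,"rz": 0,"fingers": 1}]'

```text
clock: 13.55
tcp_pos: [0.5136, 0.0106, 0.2348]
orientation: [0.0, 0.835, 0.55, -0.0]
wrist_force: [0.8, -0.5, -1.1]
finger_gap: 0.0189
```

Call:
servo_tool --deltas '[{"dx": 0,"dy": 0,"dz": -1,"rx": 0,"ry": 0,"rz": 0,"fingers": 1},{"dx": 0,"dy": 0,"dz": -1,"rx": 0,"ry": 0,"rz": 0,"fingers": 1},{"dx": 0,"dy": 0,"dz": 0,"rx": 0,"ry": 0,"rz": 0,"fingers": 1}]'

```text
clock: 13.85
tcp_pos: [0.5135, 0.0107, 0.2328]
orientation: [-0.0, 0.835, 0.55, -0.0]
wrist_force: [1.1, -0.1, -0.5]
finger_gap: 0.0191
```

```bash
python3 rel.py
```

```text
tip in stand mm [ 4.94  0.5  65.8 ] yaw err 0.17 F stand [ 1.08  0.31 -0.53] t 13.85
```

Call:
servo_tool --deltas '[{"dx": 0,"dy": 0,"dz": -1,"rx": 0,"ry": 0,"rz": 0,"fingers": 1},{"dx": 0,"dy": 0,"dz": -1,"rx": 0,"ry": 0,"rz": 0,"fingers": 1},{"dx": 0,"dy": 0,"dz": 0,"rx": 0,"ry": 0,"rz": 0,"fingers": 1}]'

```text
clock: 14.15
tcp_pos: [0.5136, 0.0107, 0.2308]
orientation: [0.0, 0.835, 0.55, -0.0]
wrist_force: [0.8, -0.3, -1.6]
finger_gap: 0.0184
```

Call:
servo_tool --deltas '[{"dx": 0,"dy": 0,"dz": -1,"rx": 0,"ry": 0,"rz": 0,"fingers": 1},{"dx": 0,"dy": 0,"dz": -1,"rx": 0,"ry": 0,"rz": 0,"fingers": 1},{"dx": 0,"dy": 0,"dz": 0,"rx": 0,"ry": 0,"rz": 0,"fingers": 1}]'

```text
clock: 14.45
tcp_pos: [0.5136, 0.0107, 0.2291]
orientation: [0.0, 0.835, 0.55, 0.0]
wrist_force: [0.7, -0.0, 1.3]
finger_gap: 0.0191
```

Call:
servo_tool --deltas '[{"dx": 0,"dy": 0,"dz": -1,"rx": 0,"ry": 0,"rz": 0,"fingers": 1},{"dx": 0,"dy": 0,"dz": -1,"rx": 0,"ry": 0,"rz": 0,"fingers": 1},{"dx": 0,"dy": 0,"dz": 0,"rx": 0,"ry": 0,"rz": 0,"fingers": 1}]'

```text
clock: 14.75
tcp_pos: [0.5136, 0.0107, 0.227]
orientation: [0.0, 0.835, 0.55, 0.0]
wrist_force: [0.6, 0.8, 3.5]
finger_gap: 0.0191
```

```bash
python3 rel.py
```

```text
tip in stand mm [ 5.02  0.57 59.97] yaw err 0.17 F stand [0.25 1.01 3.47] t 14.75
```

Call:
servo_tool --deltas '[{"dx": 0,"dy": 0,"dz": -1.5,"rx": 0,"ry": 0,"rz": 0,"fingers": 1},{"dx": 0,"dy": 0,"dz": -1.5,"rx": 0,"ry": 0,"rz": 0,"fingers": 1},{"dx": 0,"dy": 0,"dz": -1,"rx": 0,"ry": 0,"rz": 0,"fingers": 1},{"dx": 0,"dy": 0,"dz": 0,"rx": 0,"ry": 0,"rz": 0,"fingers": 1}]'

```text
clock: 15.15
tcp_pos: [0.5136, 0.0107, 0.2228]
orientation: [0.0, 0.835, 0.55, 0.0]
wrist_force: [-0.6, 0.4, 3.4]
finger_gap: 0.0186
```

Call:
servo_tool --deltas '[{"dx": 0,"dy": 0,"dz": -1.5,"rx": 0,"ry": 0,"rz": 0,"fingers": 1},{"dx": 0,"dy": 0,"dz": -1.5,"rx": 0,"ry": 0,"rz": 0,"fingers": 1},{"dx": 0,"dy": 0,"dz": -1,"rx": 0,"ry": 0,"rz": 0,"fingers": 1},{"dx": 0,"dy": 0,"dz": 0,"rx": 0,"ry": 0,"rz": 0,"fingers": 1}]'

```text
clock: 15.55
tcp_pos: [0.5136, 0.0107, 0.2186]
orientation: [-0.0, 0.835, 0.55, -0.0]
wrist_force: [0.6, 1.0, 1.3]
finger_gap: 0.0187
```

```bash
python3 rel.py
```

```text
tip in stand mm [ 4.97  0.52 51.57] yaw err 0.17 F stand [0.15 1.17 1.25] t 15.55
```

Call:
servo_tool --deltas '[{"dx": 0,"dy": 0,"dz": -1.5,"rx": 0,"ry": 0,"rz": 0,"fingers": 1},{"dx": 0,"dy": 0,"dz": -1.5,"rx": 0,"ry": 0,"rz": 0,"fingers": 1},{"dx": 0,"dy": 0,"dz": -1.5,"rx": 0,"ry": 0,"rz": 0,"fingers": 1},{"dx": 0,"dy": 0,"dz": -1.5,"rx": 0,"ry": 0,"rz": 0,"fingers": 1}]'

```text
clock: 15.95
tcp_pos: [0.5136, 0.0106, 0.2127]
orientation: [0.0, 0.835, 0.55, -0.0]
wrist_force: [0.3, -0.8, 0.8]
finger_gap: 0.0187
```

Call:
servo_tool --deltas '[{"dx": 0,"dy": 0,"dz": -1.5,"rx": 0,"ry": 0,"rz": 0,"fingers": 1},{"dx": 0,"dy": 0,"dz": -1.5,"rx": 0,"ry": 0,"rz": 0,"fingers": 1},{"dx": 0,"dy": 0,"dz": -1.5,"rx": 0,"ry": 0,"rz": 0,"fingers": 1},{"dx": 0,"dy": 0,"dz": -1.5,"rx": 0,"ry": 0,"rz": 0,"fingers": 1}]'

```text
clock: 16.35
tcp_pos: [0.5136, 0.0106, 0.2066]
orientation: [0.0, 0.835, 0.55, -0.0]
wrist_force: [1.3, 0.2, -1.0]
finger_gap: 0.0189
```

Call:
servo_tool --deltas '[{"dx": 0,"dy": 0,"dz": -1.5,"rx": 0,"ry": 0,"rz": 0,"fingers": 1},{"dx": 0,"dy": 0,"dz": -1.5,"rx": 0,"ry": 0,"rz": 0,"fingers": 1},{"dx": 0,"dy": 0,"dz": -1.5,"rx": 0,"ry": 0,"rz": 0,"fingers": 1},{"dx": 0,"dy": 0,"dz": -1.5,"rx": 0,"ry": 0,"rz": 0,"fingers": 1}]'

```text
clock: 16.75
tcp_pos: [0.5136, 0.0106, 0.2008]
orientation: [0.0, 0.835, 0.55, 0.0]
wrist_force: [1.7, -1.0, -2.2]
finger_gap: 0.0189
```

```bash
python3 rel.py
```

```text
tip in stand mm [ 4.99  0.48 33.79] yaw err 0.17 F stand [ 1.95 -0.25 -2.19] t 16.75
```

Call:
servo_tool --deltas '[{"dx": 0,"dy": 0,"dz": -0.8,"rx": 0,"ry": 0,"rz": 0,"fingers": 1},{"dx": 0,"dy": 0,"dz": -0.8,"rx": 0,"ry": 0,"rz": 0,"fingers": 1},{"dx": 0,"dy": 0,"dz": -0.8,"rx": 0,"ry": 0,"rz": 0,"fingers": 1},{"dx": 0,"dy": 0,"dz": 0,"rx": 0,"ry": 0,"rz": 0,"fingers": 1}]' --newtons 20

```text
clock: 17.15
tcp_pos: [0.5135, 0.0107, 0.1984]
orientation: [0.0, 0.835, 0.55, -0.0]
wrist_force: [0.7, 0.6, -0.4]
finger_gap: 0.0186
```

Call:
servo_tool --deltas '[{"dx": 0,"dy": 0,"dz": -0.5,"rx": 0,"ry": 0,"rz": 0,"fingers": 1},{"dx": 0,"dy": 0,"dz": -0.5,"rx": 0,"ry": 0,"rz": 0,"fingers": 1},{"dx": 0,"dy": 0,"dz": 0,"rx": 0,"ry": 0,"rz": 0,"fingers": 1}]'

```text
clock: 17.45
tcp_pos: [0.5135, 0.0106, 0.1975]
orientation: [0.0, 0.835, 0.55, -0.0]
wrist_force: [1.5, -0.5, -1.4]
finger_gap: 0.0186
```

Call:
servo_tool --deltas '[{"dx": 0,"dy": 0,"dz": -0.5,"rx": 0,"ry": 0,"rz": 0,"fingers": 1},{"dx": 0,"dy": 0,"dz": -0.5,"rx": 0,"ry": 0,"rz": 0,"fingers": 1},{"dx": 0,"dy": 0,"dz": -0.5,"rx": 0,"ry": 0,"rz": 0,"fingers": 1}]'

```text
clock: 17.75
tcp_pos: [0.5135, 0.0107, 0.196]
orientation: [0.0, 0.835, 0.55, 0.0]
wrist_force: [1.2, 0.1, -0.7]
finger_gap: 0.0188
```

Call:
servo_tool --deltas '[{"dx": 0,"dy": 0,"dz": -0.5,"rx": 0,"ry": 0,"rz": 0,"fingers": 1},{"dx": 0,"dy": 0,"dz": -0.5,"rx": 0,"ry": 0,"rz": 0,"fingers": 1},{"dx": 0,"dy": 0,"dz": -0.5,"rx": 0,"ry": 0,"rz": 0,"fingers": 1}]'

```text
clock: 18.05
tcp_pos: [0.5135, 0.0107, 0.1945]
orientation: [0.0, 0.835, 0.55, 0.0]
wrist_force: [2.1, -0.5, -0.6]
finger_gap: 0.0189
```

Call:
servo_tool --deltas '[{"dx": 0,"dy": 0,"dz": -0.6,"rx": 0,"ry": 0,"rz": 0,"fingers": 1},{"dx": 0,"dy": 0,"dz": -0.6,"rx": 0,"ry": 0,"rz": 0,"fingers": 1},{"dx": 0,"dy": 0,"dz": -0.6,"rx": 0,"ry": 0,"rz": 0,"fingers": 1}]'

```text
clock: 18.35
tcp_pos: [0.5136, 0.0107, 0.1926]
orientation: [0.0, 0.835, 0.55, -0.0]
wrist_force: [0.7, -0.6, -0.1]
finger_gap: 0.0189
```

Call:
servo_tool --deltas '[{"dx": 0,"dy": 0,"dz": -0.6,"rx": 0,"ry": 0,"rz": 0,"fingers": 1},{"dx": 0,"dy": 0,"dz": -0.6,"rx": 0,"ry": 0,"rz": 0,"fingers": 1},{"dx": 0,"dy": 0,"dz": -0.6,"rx": 0,"ry": 0,"rz": 0,"fingers": 1}]'

```text
clock: 18.65
tcp_pos: [0.5136, 0.0107, 0.1909]
orientation: [0.0, 0.835, 0.55, 0.0]
wrist_force: [1.8, -0.6, -0.5]
finger_gap: 0.0185
```

Call:
servo_tool --deltas '[{"dx": 0,"dy": 0,"dz": -0.6,"rx": 0,"ry": 0,"rz": 0,"fingers": 1},{"dx": 0,"dy": 0,"dz": -0.6,"rx": 0,"ry": 0,"rz": 0,"fingers": 1},{"dx": 0,"dy": 0,"dz": -0.6,"rx": 0,"ry": 0,"rz": 0,"fingers": 1}]'

```text
clock: 18.95
tcp_pos: [0.5136, 0.0107, 0.1891]
orientation: [0.0, 0.835, 0.55, 0.0]
wrist_force: [0.8, 0.3, -1.2]
finger_gap: 0.0187
```

Call:
servo_tool --deltas '[{"dx": 0,"dy": 0,"dz": -0.6,"rx": 0,"ry": 0,"rz": 0,"fingers": 1},{"dx": 0,"dy": 0,"dz": -0.6,"rx": 0,"ry": 0,"rz": 0,"fingers": 1},{"dx": 0,"dy": 0,"dz": -0.6,"rx": 0,"ry": 0,"rz": 0,"fingers": 1}]'

```text
clock: 19.25
tcp_pos: [0.5136, 0.0107, 0.1873]
orientation: [0.0, 0.835, 0.55, 0.0]
wrist_force: [0.9, -0.2, -0.5]
finger_gap: 0.0188
```

Call:
servo_tool --deltas '[{"dx": 0,"dy": 0,"dz": -0.6,"rx": 0,"ry": 0,"rz": 0,"fingers": 1},{"dx": 0,"dy": 0,"dz": -0.6,"rx": 0,"ry": 0,"rz": 0,"fingers": 1},{"dx": 0,"dy": 0,"dz": -0.6,"rx": 0,"ry": 0,"rz": 0,"fingers": 1}]'

```text
clock: 19.55
tcp_pos: [0.5136, 0.0107, 0.1855]
orientation: [0.0, 0.835, 0.55, 0.0]
wrist_force: [1.8, -0.8, -1.1]
finger_gap: 0.0189
```

Call:
servo_tool --deltas '[{"dx": 0,"dy": 0,"dz": -0.6,"rx": 0,"ry": 0,"rz": 0,"fingers": 1},{"dx": 0,"dy": 0,"dz": -0.6,"rx": 0,"ry": 0,"rz": 0,"fingers": 1},{"dx": 0,"dy": 0,"dz": -0.6,"rx": 0,"ry": 0,"rz": 0,"fingers": 1}]'

```text
clock: 19.85
tcp_pos: [0.5137, 0.0107, 0.1847]
orientation: [0.0, 0.835, 0.55, 0.0]
wrist_force: [-1.2, 1.2, 10.3]
finger_gap: 0.0191
```

Call:
servo_tool --deltas '[{"dx": 0,"dy": 0,"dz": 0,"rx": 0,"ry": 0,"rz": 0,"fingers": 1},{"dx": 0,"dy": 0,"dz": 0,"rx": 0,"ry": 0,"rz": 0,"fingers": 1}]'

```text
clock: 20.05
tcp_pos: [0.5137, 0.0107, 0.1848]
orientation: [0.0, 0.835, 0.55, 0.0]
wrist_force: [-0.4, 0.2, 7.5]
finger_gap: 0.0189
```

```bash
python3 look.py H clip,clip_lug; python3 rel.py; python3 - <<'E'
import cv2,numpy as np
a=cv2.imread('pics/Hwrist.png')
cv2.imwrite('pics/v8.png',cv2.resize(a[50:300,160:480],(768,600),interpolation=cv2.INTER_CUBIC))
E
```

```text
t 20.05 [0.5137 0.0107 0.1848] [0.0004 0.8351 0.5501 0.0004] j [-0.1355  0.2645 -0.3233  0.9819 -0.0001  1.8412] F [-0.3863  0.1861  7.469 ] gap 0.018893468442322217
wrist 302.1400687061074 [0.5415 0.0756 0.2548]
[[ 0.9185 -0.3804 -0.1082]
 [-0.3954 -0.8827 -0.2539]
 [ 0.0011  0.276  -0.9612]]
clip 0.91 [303.5, 194.9, 359.6, 235.2] 1123 (np.float64(335.8), np.float64(215.0))
clip_lug 0.9 [302.0, 194.0, 361.5, 234.6] 1136 (np.float64(335.9), np.float64(215.1))
tip in stand mm [ 5.22  0.63 17.73] yaw err 0.18 F stand [-1.91 -1.08  6.32] t 20.2
```

View pics/v8.png

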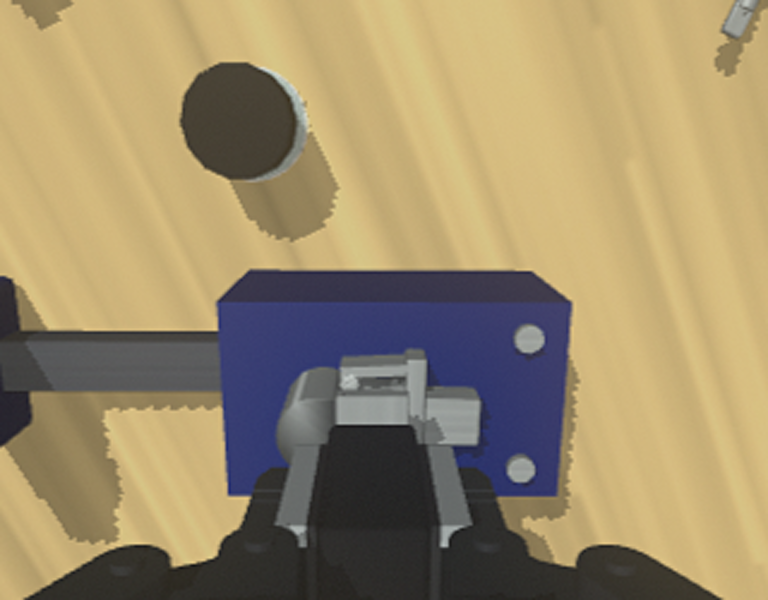

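Call:
servo_tool --deltas '[{"dx": 0,"dy": 0,"dz": 0.5,"rx": 0,"ry": 0,"rz": 0,"fingers": 1},{"dx": 0,"dy": 0,"dz": 0.5,"rx": 0,"ry": 0,"rz": 0,"fingers": 1},{"dx": 0,"dy": 0,"dz": 3,"rx": 0,"ry": 0,"rz": 0,"fingers": 1},{"dx": 0,"dy": 0,"dz": 6,"rx": 0,"ry": 0,"rz": 0,"fingers": 1},{"dx": 0,"dy": 0,"dz": 10,"rx": 0,"ry": 0,"rz": 0,"fingers": 1},{"dx": 0,"dy": 0,"dz": 10,"rx": 0,"ry": 0,"rz": 0,"fingers": 1},{"dx": 0,"dy": 0,"dz": 10,"rx": 0,"ry": 0,"rz": 0,"fingers": 1}]' --newtons 80

```text
clock: 20.9
tcp_pos: [0.5135, 0.0107, 0.2248]
orientation: [0.0, 0.835, 0.55, 0.0]
wrist_force: [1.1, -0.6, -0.9]
finger_gap: 0.0188
```

Call:
servo_tool --deltas '[{"dx": 0,"dy": 0,"dz": 10,"rx": 0,"ry": 0,"rz": 0,"fingers": 1},{"dx": 0,"dy": 0,"dz": 10,"rx": 0,"ry": 0,"rz": 0,"fingers": 1},{"dx": 0,"dy": 0,"dz": 10,"rx": 0,"ry": 0,"rz": 0,"fingers": 1},{"dx": 0,"dy": 0,"dz": 20,"rx": 0,"ry": 0,"rz": 0,"fingers": 1},{"dx": 0,"dy": 0,"dz": 20,"rx": 0,"ry": 0,"rz": 0,"fingers": 1},{"dx": 0,"dy": 0,"dz": 10,"rx": 0,"ry": 0,"rz": 0,"fingers": 1},{"dx": 0,"dy": 0,"dz": 0,"rx": 0,"ry": 0,"rz": 0,"fingers": 1}]'

```text
clock: 21.6
tcp_pos: [0.5141, 0.0106, 0.3053]
orientation: [0.001, 0.835, 0.55, 0.001]
wrist_force: [-0.3, 0.7, -1.4]
finger_gap: 0.0186
```

```bash
python3 look.py I clip,clip_lug; python3 rel.py; python3 - <<'E'
import cv2,numpy as np
a=cv2.imread('pics/Iwrist.png')
cv2.imwrite('pics/v9.png',cv2.resize(a[90:290,200:440],(720,600),interpolation=cv2.INTER_CUBIC))
E
```

```text
t 21.6 [0.5141 0.0106 0.3053] [0.0009 0.8351 0.5501 0.001 ] j [-0.1355  0.193  -0.1089  1.2662  0.0001  1.8412] F [-0.2616  0.7118 -1.4222] gap 0.018627494329438263
wrist 302.1400687061074 [0.5418 0.0755 0.3754]
[[ 0.9185 -0.3808 -0.1066]
 [-0.3955 -0.8827 -0.254 ]
 [ 0.0026  0.2755 -0.9613]]
clip 0.55 [306.6, 165.6, 340.3, 198.8] 655 (np.float64(325.1), np.float64(182.7))
clip_lug 0.79 [304.9, 162.8, 346.2, 198.8] 650 (np.float64(324.8), np.float64(182.3))
tip in stand mm [  4.22   0.34 135.82] yaw err 0.18 F stand [-0.51  0.22 -0.92] t 21.75
```

View pics/v9.png

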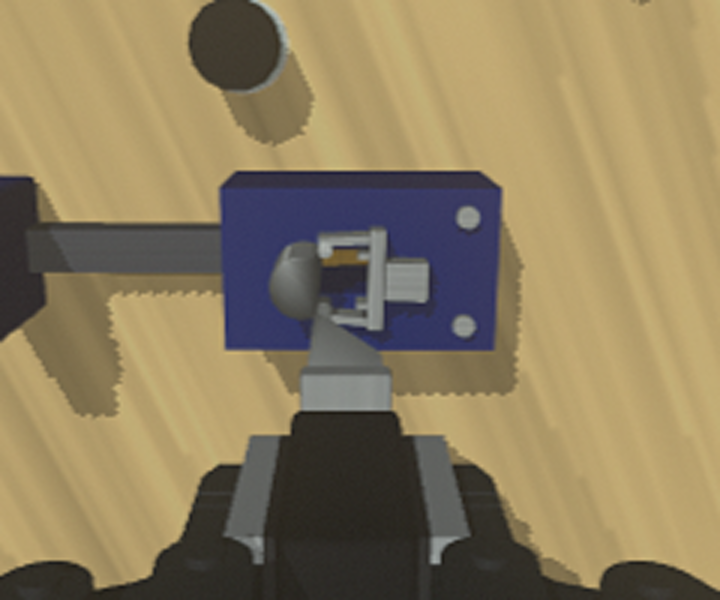

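Call:
servo_tool --deltas '[{"dx": 0,"dy": 34,"dz": 0,"rx": 0,"ry": 0,"rz": 0.134,"fingers": 1},{"dx": -8,"dy": 35,"dz": 0,"rx": 0,"ry": 0,"rz": 0.134,"fingers": 1},{"dx": -8,"dy": 35,"dz": 0,"rx": 0,"ry": 0,"rz": 0.134,"fingers": 1},{"dx": -8,"dy": 35,"dz": 0,"rx": 0,"ry": 0,"rz": 0.134,"fingers": 1},{"dx": -8,"dy": 35,"dz": 0,"rx": 0,"ry": 0,"rz": 0.134,"fingers": 1},{"dx": -5,"dy": 34,"dz": 0,"rx": 0,"ry": 0,"rz": 0.131,"fingers": 1},{"dx": -5,"dy": 34,"dz": 0,"rx": 0,"ry": 0,"rz": 0,"fingers": 1},{"dx": 0,"dy": 0,"dz": 0,"rx": 0,"ry": 0,"rz": 0,"fingers": 1}]'

```text
clock: 22.55
tcp_pos: [0.4702, 0.2558, 0.3023]
orientation: [-0.001, 0.553, 0.833, -0.0]
wrist_force: [0.8, -0.5, -0.4]
finger_gap: 0.0189
```

Call:
servo_tool --deltas '[{"dx": 0,"dy": 0,"dz": -15,"rx": 0,"ry": 0,"rz": 0,"fingers": 1},{"dx": 0,"dy": 0,"dz": -15,"rx": 0,"ry": 0,"rz": 0,"fingers": 1},{"dx": 0,"dy": 0,"dz": -10,"rx": 0,"ry": 0,"rz": 0,"fingers": 1},{"dx": 0,"dy": 0,"dz": 0,"rx": 0,"ry": 0,"rz": 0,"fingers": 1},{"dx": 0,"dy": 0,"dz": 0,"rx": 0,"ry": 0,"rz": 0,"fingers": 1}]'

```text
clock: 23.05
tcp_pos: [0.4715, 0.2522, 0.2635]
orientation: [-0.0, 0.555, 0.832, -0.0]
wrist_force: [-0.1, -0.3, -0.1]
finger_gap: 0.0186
```

```bash
python3 look.py J holder; python3 - <<'E'
import cv2,numpy as np
from h import *
d=np.load('Jwrist.npz');K,E=d['K'],d['E'];c,s=np.cos(.3926),np.sin(.3926)
a=cv2.imread('pics/Jwrist.png')
for x,y in [(12,8),(12,-8),(-12,8),(-12,-8)]: print(proj(K,E,[.4713+(c*x-s*y)/1e3,.2505+(s*x+c*y)/1e3,.08]))
cv2.imwrite('pics/v10.png',cv2.resize(a[140:290,220:420],(800,600),interpolation=cv2.INTER_CUBIC))
E
```

```text
t 23.05 [0.4715 0.2522 0.2635] [-0.0002  0.5549  0.8319 -0.0003] j [ 0.341   0.2514 -0.1374  1.1828 -0.0001  1.5174] F [-0.0818 -0.3455 -0.1201] gap 0.01860360815694846
wrist 302.1400687061074 [0.4449 0.3174 0.3335]
[[ 0.9235  0.369   0.1051]
 [ 0.3836 -0.8875 -0.2554]
 [-0.001   0.2762 -0.9611]]
holder 0.58 [277.3, 151.9, 346.6, 225.5] 4529 (np.float64(313.9), np.float64(184.6))
[327.79803497 187.43677907]
[327.56700483 205.08641838]
[300.04938538 187.39993785]
[300.27977421 205.04913859]
```

View pics/v10.png

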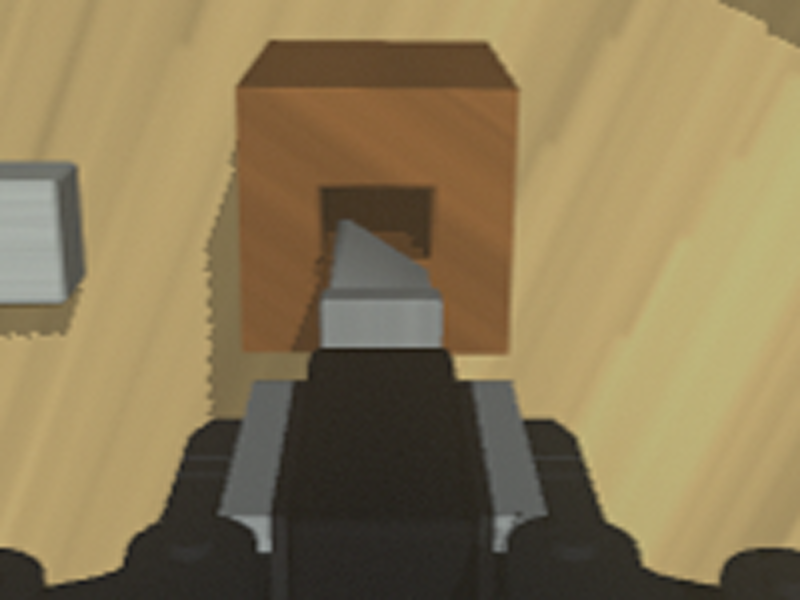

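Call:
servo_tool --deltas '[{"dx": 0,"dy": 0,"dz": -10,"rx": 0,"ry": 0,"rz": 0,"fingers": 1},{"dx": 0,"dy": 0,"dz": -10,"rx": 0,"ry": 0,"rz": 0,"fingers": 1},{"dx": 0,"dy": 0,"dz": -10,"rx": 0,"ry": 0,"rz": 0,"fingers": 1},{"dx": 0,"dy": 0,"dz": 0,"rx": 0,"ry": 0,"rz": 0,"fingers": 1}]'

```text
clock: 23.55
tcp_pos: [0.4705, 0.2523, 0.2316]
orientation: [-0.001, 0.555, 0.832, -0.001]
wrist_force: [-0.7, 0.5, -1.5]
finger_gap: 0.0189
```

Call:
servo_tool --deltas '[{"dx": 0,"dy": 0,"dz": -10,"rx": 0,"ry": 0,"rz": 0,"fingers": 1},{"dx": 0,"dy": 0,"dz": -10,"rx": 0,"ry": 0,"rz": 0,"fingers": 1},{"dx": 0,"dy": 0,"dz": -10,"rx": 0,"ry": 0,"rz": 0,"fingers": 1},{"dx": 0,"dy": 0,"dz": -10,"rx": 0,"ry": 0,"rz": 0,"fingers": 1},{"dx": 0,"dy": 0,"dz": -10,"rx": 0,"ry": 0,"rz": 0,"fingers": 1},{"dx": 0,"dy": 0,"dz": -6,"rx": 0,"ry": 0,"rz": 0,"fingers": 1},{"dx": 0,"dy": 0,"dz": 0,"rx": 0,"ry": 0,"rz": 0,"fingers": 1},{"dx": 0,"dy": 0,"dz": 0,"rx": 0,"ry": 0,"rz": 0,"fingers": 1}]'

```text
clock: 24.35
tcp_pos: [0.4716, 0.2527, 0.1777]
orientation: [0.0, 0.555, 0.832, 0.0]
wrist_force: [1.1, 0.2, -1.1]
finger_gap: 0.019
```

Call:
servo_tool --deltas '[{"dx": 0,"dy": 0,"dz": -1.5,"rx": 0,"ry": 0,"rz": 0,"fingers": 1},{"dx": 0,"dy": 0,"dz": -1.5,"rx": 0,"ry": 0,"rz": 0,"fingers": 1},{"dx": 0,"dy": 0,"dz": -1.3,"rx": 0,"ry": 0,"rz": 0,"fingers": 1},{"dx": 0,"dy": 0,"dz": 0,"rx": 0,"ry": 0,"rz": 0,"fingers": 1}]' --newtons 30

```text
clock: 24.75
tcp_pos: [0.4715, 0.2526, 0.1734]
orientation: [0.0, 0.555, 0.832, 0.0]
wrist_force: [-0.6, -0.4, -1.4]
finger_gap: 0.0188
```

Call:
servo_tool --deltas '[{"dx": 0,"dy": 0,"dz": -0.7,"rx": 0,"ry": 0,"rz": 0,"fingers": 1},{"dx": 0,"dy": 0,"dz": 0,"rx": 0,"ry": 0,"rz": 0,"fingers": 1},{"dx": 0,"dy": 0,"dz": 0,"rx": 0,"ry": 0,"rz": 0,"fingers": 0.3},{"dx": 0,"dy": 0,"dz": 0,"rx": 0,"ry": 0,"rz": 0,"fingers": -0.2},{"dx": 0,"dy": 0,"dz": 0,"rx": 0,"ry": 0,"rz": 0,"fingers": -0.5},{"dx": 0,"dy": 0,"dz": 0,"rx": 0,"ry": 0,"rz": 0,"fingers": -0.5},{"dx": 0,"dy": 0,"dz": 20,"rx": 0,"ry": 0,"rz": 0,"fingers": -0.5},{"dx": 0,"dy": 0,"dz": 30,"rx": 0,"ry": 0,"rz": 0,"fingers": -0.5}]'

```text
clock: 25.55
tcp_pos: [0.4703, 0.2522, 0.2214]
orientation: [-0.001, 0.555, 0.832, -0.002]
wrist_force: [0.6, 0.1, 0.7]
finger_gap: 0.064
```

Call:
servo_tool --deltas '[{"dx": 0,"dy": 0,"dz": 30,"rx": 0,"ry": 0,"rz": 0,"fingers": -0.5},{"dx": 0,"dy": 0,"dz": 30,"rx": 0,"ry": 0,"rz": 0,"fingers": -0.5},{"dx": 0,"dy": 0,"dz": 0,"rx": 0,"ry": 0,"rz": 0,"fingers": -0.5}]'

```text
clock: 25.85
tcp_pos: [0.4734, 0.2533, 0.2872]
orientation: [0.002, 0.555, 0.832, 0.003]
wrist_force: [0.1, 0.3, -0.2]
finger_gap: 0.0637
```

```bash
python3 look.py L wedge; python3 - <<'E'
from fit import *
np.set_printoptions(precision=4,suppress=True)
from h import *
d=np.load('Iwrist.npz');K,E=d['K'],d['E']
for n,u,v in [('o+',386,229),('o-',383,330),('l+',429,260),('l-',428,302)]: print(n,onz(K,E,200+u/3,90+v/3,.067))
p={'o+':(386,229),'o-':(383,330),'l+':(429,260),'l-':(428,302)}
M={'o+':(14.5,18,67),'o-':(14.5,-18,67),'l+':(30,7,67),'l-':(30,-7,67)}
print(*fit([(K,E,[(M[k],200+p[k][0]/3,90+p[k][1]/3) for k in p])]))
E
```

```text
t 25.85 [0.4734 0.2533 0.2872] [0.0023 0.5546 0.8321 0.0031] j [ 0.3418  0.2394 -0.0944  1.2291  0.      1.5176] F [ 0.1409  0.2987 -0.1524] gap 0.06369842899317937
wrist 302.1400687061074 [0.4462 0.3183 0.3571]
[[ 0.9232  0.3673  0.113 ]
 [ 0.3843 -0.888  -0.2525]
 [ 0.0076  0.2765 -0.961 ]]
wedge 0.86 [296.4, 176.6, 328.7, 218.0] 1144 (np.float64(312.1), np.float64(196.8))
o+ [0.5336 0.0191 0.067 ]
o- [ 0.5187 -0.0139  0.067 ]
l+ [0.5431 0.0032 0.067 ]
l- [ 0.5372 -0.0107  0.067 ]
[ 0.513   0.0093 -0.4224  0.0029] [[-0.1453 -0.0339]
 [-0.1036  0.0838]
 [ 0.2354  0.4091]
 [ 0.0129 -0.4625]]
```

Call:
servo_tool --deltas '[{"dx": 2,"dy": -34,"dz": 0,"rx": 0,"ry": 0,"rz": 0.128,"fingers": 0},{"dx": 10,"dy": -37,"dz": 0,"rx": 0,"ry": 0,"rz": 0.128,"fingers": 0},{"dx": 10,"dy": -37,"dz": 0,"rx": 0,"ry": 0,"rz": 0.127,"fingers": 0},{"dx": 11,"dy": -37,"dz": 0,"rx": 0,"ry": 0,"rz": 0.127,"fingers": 0},{"dx": 11,"dy": -37,"dz": 0,"rx": 0,"ry": 0,"rz": 0.127,"fingers": 0},{"dx": 11,"dy": -37,"dz": -20,"rx": 0,"ry": 0,"rz": 0.127,"fingers": 0},{"dx": 11,"dy": -37,"dz": -30,"rx": 0,"ry": 0,"rz": 0,"fingers": 0},{"dx": 0,"dy": 0,"dz": 0,"rx": 0,"ry": 0,"rz": 0,"fingers": 0}]'

```text
clock: 26.75
tcp_pos: [0.5361, -0.0069, 0.2272]
orientation: [-0.004, 0.207, 0.978, -0.001]
wrist_force: [-1.3, 0.8, -0.9]
finger_gap: 0.0426
```

Call:
servo_tool --deltas '[{"dx": 0,"dy": 0,"dz": -20,"rx": 0,"ry": 0,"rz": 0,"fingers": 0},{"dx": 0,"dy": 0,"dz": 0,"rx": 0,"ry": 0,"rz": 0,"fingers": 0},{"dx": 0,"dy": 0,"dz": 0,"rx": 0,"ry": 0,"rz": 0,"fingers": 0}]'

```text
clock: 27.05
tcp_pos: [0.5367, -0.0027, 0.2121]
orientation: [-0.001, 0.204, 0.979, 0.0]
wrist_force: [-0.6, -0.9, -0.1]
finger_gap: 0.0429
```

```bash
python3 look.py M clip_lug,clip; python3 - <<'E'
import cv2,numpy as np
from h import *
a=cv2.imread('pics/Mwrist.png')
cv2.imwrite('pics/v11.png',cv2.resize(a[100:340,160:480],(800,600),interpolation=cv2.INTER_CUBIC))
E
```

```text
t 27.05 [ 0.5367 -0.0027  0.2121] [-0.0013  0.2042  0.9789  0.    ] j [-0.1548  0.2868 -0.2205  1.066   0.0002  0.2565] F [-0.6408 -0.8656 -0.0798] gap 0.04291773730749215
wrist 302.1400687061074 [0.4729 0.0258 0.2822]
[[ 0.4004  0.8815  0.2504]
 [ 0.9164 -0.3849 -0.1102]
 [-0.0007  0.2736 -0.9618]]
clip_lug 0.55 [291.7, 158.2, 338.6, 210.9] 1158 (np.float64(315.4), np.float64(188.0))
clip 0.95 [292.3, 159.2, 339.8, 210.7] 1080 (np.float64(315.5), np.float64(188.2))
```

View pics/v11.png

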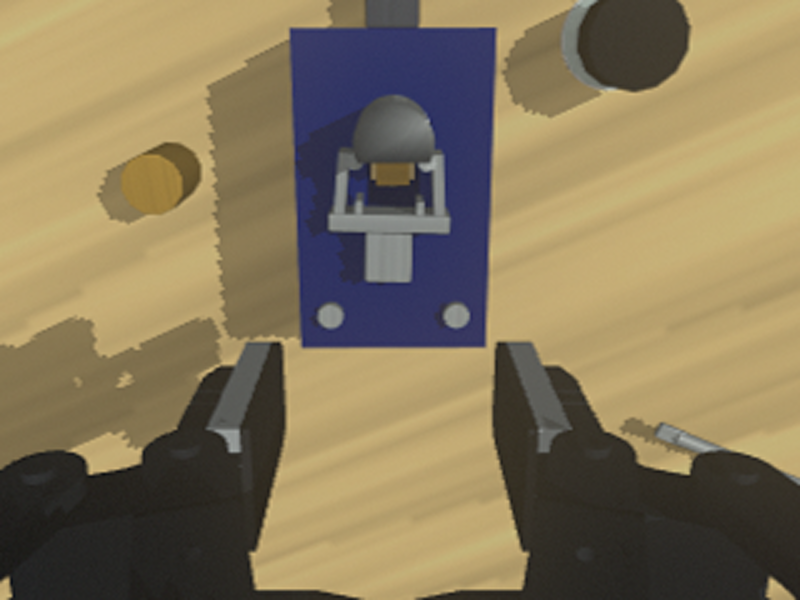

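```bash
python3 - <<'E'
from h import *
d=np.load('Mwrist.npz');K,E=d['K'],d['E']
a=onz(K,E,315.4,212.4,.067);b=onz(K,E,315.6,193.2,.067)
l=np.array([onz(K,E,160+x/2.5,100+y/2.5,.067) for x,y in [(329,231),(449,233)]])
print(a,b,np.linalg.norm(a-b),np.arctan2(*(a-b)[1::-1]),'back',l,np.arctan2(*(l[1]-l[0])[1::-1])-np.pi/2)
u=(a-b)/np.linalg.norm(a-b); print('target',a-2*u, env.get_state()['tcp_pos'])
E
```

```text
[ 0.5398074  -0.00340665  0.067     ] [0.52617655 0.00270587 0.067     ] 0.014938645476379712 -0.4215499984844313 back [[ 0.51853588 -0.01326482  0.067     ]
 [ 0.53326188  0.0189311   0.067     ]] -0.4289799318625058
target [-1.28510423  0.81494385  0.067     ] [ 0.53785202 -0.00278384  0.21358515]
```

Call:
servo_tool --deltas '[{"dx": 0,"dy": 0,"dz": -30,"rx": 0,"ry": 0,"rz": 0,"fingers": 0},{"dx": 0,"dy": 0,"dz": -25,"rx": 0,"ry": 0,"rz": 0,"fingers": 0},{"dx": 0,"dy": 0,"dz": -20,"rx": 0,"ry": 0,"rz": 0,"fingers": 0},{"dx": 0,"dy": 0,"dz": -4,"rx": 0,"ry": 0,"rz": 0,"fingers": 0},{"dx": 0,"dy": 0,"dz": 0,"rx": 0,"ry": 0,"rz": 0,"fingers": 0},{"dx": 0,"dy": 0,"dz": 0,"rx": 0,"ry": 0,"rz": 0,"fingers": 0}]' --newtons 30

```text
clock: 27.8
tcp_pos: [0.5385, -0.0033, 0.1351]
orientation: [0.001, 0.204, 0.979, 0.0]
wrist_force: [0.5, 0.2, 1.8]
finger_gap: 0.0427
```

```bash
python3 rel.py; python3 -c "
from h import *
print(env.get_state()['tcp_pos'])"
```

```text
tip in stand mm [ 43.17  -9.76 -31.9 ] yaw err 89.86 F stand [0.37 0.4  1.8 ] t 27.8
[ 0.53845486 -0.00329174  0.13510523]
```

Call:
servo_tool --deltas '[{"dx": 0,"dy": 0,"dz": -4,"rx": 0,"ry": 0,"rz": 0,"fingers": 0},{"dx": 0,"dy": 0,"dz": 0,"rx": 0,"ry": 0,"rz": 0,"fingers": 0.4},{"dx": 0,"dy": 0,"dz": 0,"rx": 0,"ry": 0,"rz": 0,"fingers": 0.6},{"dx": 0,"dy": 0,"dz": 0,"rx": 0,"ry": 0,"rz": 0,"fingers": 1},{"dx": 0,"dy": 0,"dz": 0,"rx": 0,"ry": 0,"rz": 0,"fingers": 1},{"dx": 0,"dy": 0,"dz": 0,"rx": 0,"ry": 0,"rz": 0,"fingers": 1}]' --newtons 40

```text
clock: 28.4
tcp_pos: [0.5379, -0.0034, 0.1302]
orientation: [0.001, 0.204, 0.979, 0.0]
wrist_force: [-0.2, -0.3, 4.9]
finger_gap: 0.0123
```

Call:
servo_tool --deltas '[{"dx": 0,"dy": 0,"dz": 0,"rx": 0,"ry": 0,"rz": 0,"fingers": 1},{"dx": 0,"dy": 0,"dz": 5,"rx": 0,"ry": 0,"rz": 0,"fingers": 1},{"dx": 0,"dy": 0,"dz": 10,"rx": 0,"ry": 0,"rz": 0,"fingers": 1},{"dx": 0,"dy": 0,"dz": 20,"rx": 0,"ry": 0,"rz": 0,"fingers": 1},{"dx": 0,"dy": 0,"dz": 30,"rx": 0,"ry": 0,"rz": 0,"fingers": 1},{"dx": 0,"dy": 0,"dz": 30,"rx": 0,"ry": 0,"rz": 0,"fingers": 1},{"dx": 0,"dy": 0,"dz": 0,"rx": 0,"ry": 0,"rz": 0,"fingers": 1},{"dx": 0,"dy": 0,"dz": 0,"rx": 0,"ry": 0,"rz": 0,"fingers": 1}]' --newtons 60

```text
clock: 29.2
tcp_pos: [0.5377, -0.0033, 0.2256]
orientation: [0.001, 0.204, 0.979, 0.0]
wrist_force: [0.2, 0.2, -0.6]
finger_gap: 0.0121
```

```bash
python3 look.py N clip; python3 - <<'E'
from look import *
look('N',['tray','clip'],('top','scene'))
d=np.load('Ntop.npz'); K,E=d['K'],d['E']
for r in cut_out('tray','top')[:1]:
    m=r['region'].astype(np.uint8); c,_=cv2.findContours(m,0,1); c=max(c,key=cv2.contourArea); (x,y),wh,a=cv2.minAreaRect(c)
    print(x,y,wh,a,onz(K,E,x,y,.02)); print([onz(K,E,*p,.03) for p in cv2.boxPoints(((x,y),wh,a))])
E
```

```text
t 29.2 [ 0.5377 -0.0033  0.2256] [0.0006 0.2044 0.9789 0.0001] j [-0.1556  0.2769 -0.1992  1.0934  0.0002  0.2562] F [ 0.1668  0.1549 -0.6402] gap 0.012097436938131726
wrist 302.1400687061074 [0.4736 0.0253 0.2955]
[[ 0.4008  0.8803  0.254 ]
 [ 0.9162 -0.3851 -0.1109]
 [ 0.0002  0.2771 -0.9608]]
clip 0.88 [277.5, 180.3, 353.8, 263.2] 3002 (np.float64(315.6), np.float64(221.9))
clip 0.59 [215.8, 154.6, 240.8, 179.7] 627 (np.float64(228.3), np.float64(166.3))
t 29.3 [ 0.5367 -0.0032  0.2238] [-0.0011  0.2044  0.9789  0.    ] j [-0.1556  0.2786 -0.2015  1.0929  0.0002  0.2561] F [ 0.6485  0.1897 -0.3434] gap 0.011420611864146914
top 388.859413107446 [0.4544 0.0506 1.0464]
[[ 0.0293 -0.9943  0.1028]
 [-0.9996 -0.0296 -0.001 ]
 [ 0.0041 -0.1027 -0.9947]]
tray 0.95 [427.2, 209.7, 474.3, 266.0] 2812 (np.float64(449.6), np.float64(236.6))
clip 0.4 [428.1, 209.1, 476.5, 266.1] 2783 (np.float64(449.8), np.float64(236.4))
scene 488.82575929647624 [ 1.3673 -0.2317  0.8176]
[[ 0.3444  0.5944 -0.7267]
 [ 0.9387 -0.2081  0.2747]
 [ 0.0121 -0.7768 -0.6296]]
tray 0.66 [140.4, 216.8, 203.0, 280.5] 2916 (np.float64(171.2), np.float64(248.1))
clip 0.53 [288.7, 183.2, 295.7, 194.1] 38 (np.float64(292.4), np.float64(189.6))
450.0 236.5 (57.0, 50.0) 90.0 [ 0.4704 -0.2842  0.02  ]
[array([ 0.5428, -0.2156,  0.03  ]), array([ 0.5467, -0.3469,  0.03  ]), array([ 0.3987, -0.3454,  0.03  ]), array([ 0.395, -0.216,  0.03 ])]
```

Call:
servo_tool --deltas '[{"dx": 0,"dy": -28,"dz": 0,"rx": 0,"ry": 0,"rz": 0,"fingers": 1},{"dx": -7,"dy": -37,"dz": 0,"rx": 0,"ry": 0,"rz": 0,"fingers": 1},{"dx": -7,"dy": -37,"dz": 0,"rx": 0,"ry": 0,"rz": 0,"fingers": 1},{"dx": -7,"dy": -37,"dz": 0,"rx": 0,"ry": 0,"rz": 0,"fingers": 1},{"dx": -7,"dy": -37,"dz": 0,"rx": 0,"ry": 0,"rz": 0,"fingers": 1},{"dx": -7,"dy": -37,"dz": 0,"rx": 0,"ry": 0,"rz": 0,"fingers": 1},{"dx": -7,"dy": -37,"dz": 0,"rx": 0,"ry": 0,"rz": 0,"fingers": 1},{"dx": -8,"dy": -36,"dz": 0,"rx": 0,"ry": 0,"rz": 0,"fingers": 1}]'

```text
clock: 30.45
tcp_pos: [0.4871, -0.2909, 0.2246]
orientation: [0.0, 0.205, 0.979, 0.0]
wrist_force: [0.1, -0.4, 0.0]
finger_gap: 0.0116
```

Call:
servo_tool --deltas '[{"dx": 0,"dy": 0,"dz": 0,"rx": 0,"ry": 0,"rz": 0,"fingers": 1},{"dx": 0,"dy": 0,"dz": -30,"rx": 0,"ry": 0,"rz": 0,"fingers": 1},{"dx": 0,"dy": 0,"dz": -30,"rx": 0,"ry": 0,"rz": 0,"fingers": 1},{"dx": 0,"dy": 0,"dz": -30,"rx": 0,"ry": 0,"rz": 0,"fingers": 1},{"dx": 0,"dy": 0,"dz": -30,"rx": 0,"ry": 0,"rz": 0,"fingers": 1},{"dx": 0,"dy": 0,"dz": 0,"rx": 0,"ry": 0,"rz": 0,"fingers": 1},{"dx": 0,"dy": 0,"dz": 0,"rx": 0,"ry": 0,"rz": 0,"fingers": 1}]'

```text
clock: 31.15
tcp_pos: [0.4874, -0.2887, 0.1047]
orientation: [-0.001, 0.204, 0.979, 0.0]
wrist_force: [0.0, -0.4, -0.8]
finger_gap: 0.0116
```

Call:
servo_tool --deltas '[{"dx": 0,"dy": 0,"dz": -10,"rx": 0,"ry": 0,"rz": 0,"fingers": 1},{"dx": 0,"dy": 0,"dz": -6,"rx": 0,"ry": 0,"rz": 0,"fingers": 1},{"dx": 0,"dy": 0,"dz": -6,"rx": 0,"ry": 0,"rz": 0,"fingers": 1},{"dx": 0,"dy": 0,"dz": 0,"rx": 0,"ry": 0,"rz": 0,"fingers": 1},{"dx": 0,"dy": 0,"dz": 0,"rx": 0,"ry": 0,"rz": 0,"fingers": 1}]'

```text
clock: 31.65
tcp_pos: [0.4875, -0.2893, 0.0828]
orientation: [-0.0, 0.204, 0.979, 0.0]
wrist_force: [-0.3, -0.1, 0.2]
finger_gap: 0.0114
```

Call:
servo_tool --deltas '[{"dx": 0,"dy": 0,"dz": 0,"rx": 0,"ry": 0,"rz": 0,"fingers": 0.5},{"dx": 0,"dy": 0,"dz": 0,"rx": 0,"ry": 0,"rz": 0,"fingers": 0.2},{"dx": 0,"dy": 0,"dz": 0,"rx": 0,"ry": 0,"rz": 0,"fingers": 0},{"dx": 0,"dy": 0,"dz": 0,"rx": 0,"ry": 0,"rz": 0,"fingers": 0},{"dx": 0,"dy": 0,"dz": 20,"rx": 0,"ry": 0,"rz": 0,"fingers": 0},{"dx": 0,"dy": 0,"dz": 40,"rx": 0,"ry": 0,"rz": 0,"fingers": 0},{"dx": 0,"dy": 0,"dz": 50,"rx": 0,"ry": 0,"rz": 0,"fingers": 0},{"dx": 0,"dy": 0,"dz": 50,"rx": 0,"ry": 0,"rz": 0,"fingers": 0}]'

```text
clock: 32.45
tcp_pos: [0.4871, -0.289, 0.2441]
orientation: [-0.001, 0.204, 0.979, 0.0]
wrist_force: [2.1, -0.8, 0.2]
finger_gap: 0.0429
```

```bash
python3 look.py O clip,tray; python3 - <<'E'
from look import *
look('O',['clip','wedge','wedge_top','holder'],('top','scene'))
for c in ('top','scene'):
    pass
a=cv2.imread('pics/Owrist.png');t=cv2.imread('pics/Oscene.png')
cv2.imwrite('pics/v12.png',np.vstack([cv2.resize(a[40:340],(640,300)),cv2.resize(t[150:300,130:500],(640,259),interpolation=cv2.INTER_CUBIC)]))
E
```

```text
t 32.45 [ 0.4871 -0.289   0.2441] [-0.0005  0.2045  0.9789  0.0003] j [-0.6772  0.3211 -0.091   1.16    0.0001 -0.2654] F [ 2.0511 -0.7756  0.1897] gap 0.04285938610259721
wrist 302.1400687061074 [ 0.4232 -0.2604  0.3141]
[[ 0.4009  0.8808  0.2519]
 [ 0.9161 -0.3855 -0.1101]
 [ 0.0002  0.2749 -0.9615]]
clip 0.69 [297.3, 147.6, 333.5, 186.7] 727 (np.float64(315.4), np.float64(166.5))
clip 0.32 [404.7, 1.4, 448.2, 45.3] 1200 (np.float64(424.3), np.float64(20.1))
tray 0.86 [221.0, 65.1, 399.0, 254.1] 19004 (np.float64(312.9), np.float64(161.2))
t 32.6 [ 0.4894 -0.2907  0.2472] [ 0.004   0.2044  0.9789 -0.0019] j [-0.6771  0.3179 -0.0876  1.1565  0.0001 -0.2654] F [-0.9047  0.3381 -0.8302] gap 0.04279243296524246
top 388.859413107446 [0.4544 0.0506 1.0464]
[[ 0.0293 -0.9943  0.1028]
 [-0.9996 -0.0296 -0.001 ]
 [ 0.0041 -0.1027 -0.9947]]
clip 0.68 [439.9, 230.0, 457.9, 246.7] 120 (np.float64(448.5), np.float64(235.5))
clip 0.27 [306.6, 190.3, 361.9, 273.5] 1368 (np.float64(334.7), np.float64(227.6))
wedge 0.5 [231.5, 225.4, 248.3, 234.6] 147 (np.float64(240.4), np.float64(228.7))
wedge_top 0.62 [232.2, 223.0, 247.9, 234.2] 152 (np.float64(240.1), np.float64(228.5))
holder 0.73 [441.1, 229.4, 456.9, 243.5] 112 (np.float64(447.4), np.float64(235.1))
holder 0.71 [226.1, 214.8, 260.3, 248.4] 601 (np.float64(245.8), np.float64(230.7))
scene 488.82575929647624 [ 1.3673 -0.2317  0.8176]
[[ 0.3444  0.5944 -0.7267]
 [ 0.9387 -0.2081  0.2747]
 [ 0.0121 -0.7768 -0.6296]]
clip 0.62 [161.7, 240.4, 183.4, 256.5] 152 (np.float64(172.5), np.float64(248.3))
wedge 0.68 [376.2, 159.4, 388.8, 183.8] 232 (np.float64(382.7), np.float64(172.0))
holder 0.84 [364.0, 175.0, 396.2, 213.6] 993 (np.float64(380.0), np.float64(193.4))
```

View pics/v12.png

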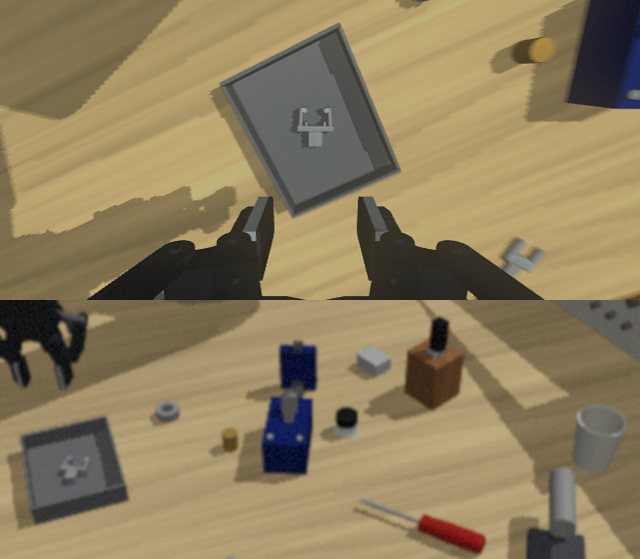

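Call:
servo_tool --deltas '[{"dx": 0,"dy": 0,"dz": 0,"rx": 0,"ry": 0,"rz": 0,"fingers": 0},{"dx": 0,"dy": 0,"dz": 0,"rx": 0,"ry": 0,"rz": 0,"fingers": 0}]'

```text
clock: 33.3
tcp_pos: [0.4875, -0.2893, 0.2426]
orientation: [-0.0, 0.204, 0.979, 0.0]
wrist_force: [-0.4, 0.6, -0.0]
finger_gap: 0.0425
```

```bash
python3 -c "
from workcell import job
print(job.hand_in())"
```

```text
the job is handed in; nothing more can be done
None
```

The job is done and handed in; the robot clock read 33.3 s just before. I took the wedge from its holder and touched its flat against the post (about 2.4 N) to find the line. I then slid the blade down between post and clip. It bottomed on the stop with the tip about 37 mm below the block's top. The highest force I read was about 10 N at the stop, and it settled to 6–7 N. Forces were only read at the end of each short move. The clip came off the post without the fingers touching it.

I then stood the wedge back in its holder and lifted the clip by its lug into the tray.

The last pictures show:
- **Clip:** lying flat near the middle of the tray.
- **Wedge:** upright in the holder, within about 1 pixel of where it was found at the start.
- **Bystanders:** those in view (jar, spacer, bush, heatsink, driver, cup) look unmoved by eye. I did not measure them.
- **Gripper:** open and clear of everything.

No check failed. When setting the wedge down I felt no clear contact from the shoulder plate, so I let go at the height where I had first gripped it. The later views show it seated.

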